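Stand the fallen bottle up against the bench upstand

TASK

The square bottle has fallen over with its cap towards the plywood upstand. Lean its cap on the board with the bottle about half tipped up, then push so that the top end slides up along the board, in contact all the way, until the bottle stands on its base on the mat with one side flat against the board; press it home there with roughly 8 newtons for half a second, and let go. Do not press it much harder than that on the board or the mat, do not drop it, and leave the two jars, the spool and the tape measure where they are.

Things in the scene. Friction and masses are not known exactly. Their poses are not given: they have to be found in the camera images.
- bottle: Closed grey plastic bottle, 0.25 to 0.45 kg: square body 52 x 52 mm, 108 mm long, short shoulder, black cap 32 mm across, end 148 mm from the base. Origin: centre of the base; z axis runs to the cap, x and y square to the sides. Starts lying on a side, y level, z pointing at the board within 0.3 rad, base 208 to 238 mm from the board's origin plane. Balance point 60 mm from the base.
- bottle_cap (a point): Centre of the end of the bottle's cap, 148 mm from the base. Held across the body 70 mm from the base with 20 N, the bottle hardly turns between the fingers; with 10 N it turns when the cap is pushed on the board with a few newtons. It may take 20 N against the board, 30 N against the mat.
- upstand: Fixed upright plywood board, 420 mm wide, 140 high, turned up to 0.3 rad. x axis level, square to the board, into it; y along it. Origin: at bench height, mid width. Its flat facing, which looks to bottle and robot, is clamped on threaded rods anywhere from 0 to 20 mm in front of the origin (towards the robot): not measured, to be felt or seen. Bottle flat against it: axis 26 mm before the facing.
- mat: Thin cork mat lying fixed on the bench in front of the board, 240 mm along the board x 290 mm, 3 mm thick; the bottle lies on it. Origin: centre of its underside, 145 mm in front of the board's face. Friction of bottle on board and mat is 0.48 to 0.72, so the cap jams instead of sliding up if pushed while the bottle lies flatter than about 40 degrees above level.
- jar_a: Bystander: white screw jar with black lid, 48 mm across, 58 mm high, standing by the board to the left of the bottle. Origin: centre of its underside.
- jar_b: Bystander: white screw jar with black lid, 54 mm across, 70 mm high, standing by the board to the right of the bottle. Origin: centre of its underside.
- spool: Bystander: bare wooden spool standing on end, 56 mm across, 70 mm high, on the bench to the right of the bottle. Origin: centre of its underside.
- tape_measure: Bystander: black tape measure, 70 x 34 mm, 62 mm high, on the bench to the left of the bottle. Origin: centre of its underside.
Not all that is in view belongs to the job. What is shaped like the bottle but purple or red is not meant.

How it is judged:
On the way, in this order (a step that is already met when the one before it is completed fails the run):
1. the bottle leans half tipped up (its axis 0.5 to 1.25 rad from vertical) with its top end bearing on the board with more than 1 N (contact force between bottle and upstand above 1 N and angle between bottle's own z axis and vertical between 0.5 and 1.25 rad), for 0.1 s.
2. still bearing on the board with more than 0.5 N, it has come up to 0.1 to 0.42 rad from vertical (contact force between bottle and upstand above 0.5 N and angle between bottle's own z axis and vertical between 0.1 and 0.42 rad), for 0.1 s.
3. standing upright (within 0.06 rad) it is pressed home against the board with 4 to 15 N (contact force between bottle and upstand between 4 and 15 N and angle between bottle's own z axis and vertical below 0.06 rad), for 0.2 s.
At the end, for the whole second after the job is handed in: The bottle stands upright on its base on the mat (within 0.06 rad), at rest, with one flat side against the board's facing (its axis 20 to 51 mm in front of the board's origin plane, as the facing stands 0 to 20 mm forward) and parallel to it within 0.13 rad, well inside the mat's width (angle between bottle's own z axis and vertical below 0.06 rad and height (world z) of bottle below 0.007 m and x of bottle in the frame of upstand between -0.051 and -0.02 m and y of bottle in the frame of upstand between -0.094 and 0.094 m and (angle between the x axis of bottle and the x axis of upstand, either way round below 0.13 rad or angle between the y axis of bottle and the x axis of upstand, either way round below 0.13 rad) and linear speed of bottle below 0.01 m/s); the robot touches nothing.
It fails at once if the bottle is pressed on the board with more than 20 N (contact force between bottle and upstand above 20 N).
It fails at once if the bottle is pressed or dropped on the mat with more than 30 N (contact force between bottle and mat above 30 N).
It fails at once if a jar, the spool or the tape measure is shifted by more than 15 mm (distance of any of jar_a, jar_b, spool, tape_measure from where it was at the start of the episode above 0.015 m).
It also fails if it takes over 72 s, if anything falls off the work surface, if the arm or the gripper's body presses on something with over 40 N, if the wrist force passes 120 N, or if a joint passes its speed limit or range.

ROBOT

A 7-joint arm with a two-finger parallel gripper is mounted at the origin on the work surface. World frame = base frame: x ahead of the robot, y to its left, z up, the work surface at z = 0. Lengths are in m, angles in rad, forces in N, time in s.
With the tool pointing down it reaches from about 0.425 to 0.95 m from the base axis. Payload 16.7 kg.
Tool frame: the origin (TCP) lies where the fingers leave the gripper's body, on its centre line; the fingertips stand 97 mm ahead of it and the grasp point (between the pads) lies r.pinch_z ahead of it (r.pinch_z is the distance from the TCP to the grasp point, in m); z points along the fingers, y is the direction in which the jaws open and shut (so a half turn about z gives the same grasp; the last joint's range is limited). The gripper opens to 94 mm and grips with 3 to 60 N. Pads are 16 mm wide; open, the fingers measure 119 mm over their backs; the gripper's body (75 mm by 177 mm) begins 78 mm behind the grasp point.
Start: joints at [1.095, 0.426, 0.074, 1.606, -0.034, 1.111, -0.067], TCP at [0.217, -0.639, 0.303] pointing down, gripper open.
Joint ranges: [-2.85, 2.85], [-0.5, 2.14], [-1.23, 1.37], [0.21, 2.46], [-1.02, 4.16], [0.16, 2.05], [-2.73, 2.73]. Speed limits (rad/s): [1.89, 1.89, 2.39, 2.39, 3.01, 3.01, 3.01].

INTERFACE

Orientations are given as a unit quaternion [w, x, y, z].
In Python, from cell import sensors, cams, order, r gives the robot as it stands.
- The arm moves only by the shell command python3 -m jog 'ROWS' [FORCE]. ROWS is JSON, a list that holds one entry, the list of rows, each a list of 7 numbers: the turn, a rotation vector about the tool's x, y, z in degrees, then the shift along the tool's x, y, z in cm, then the opening, from 0 (shut) to 1 (fully open). In form: [[[wx, wy, wz, dx, dy, dz, claw], ...]]. A call has 1 to 5 rows; each row is the pose to reach, as a shift and turn from the pose commanded when the call began, along the tool's axes at that moment; what a row does not reach only later rows make up. A row lasts 1/10 s, in which the tool goes at most 50 mm and 8.59 degrees, less where a joint would pass 70% of its speed; a pose out of reach is approached as far as the arm can. A call with a gripper value outside its range is refused whole. The fingers move at their own pace and stop on an object; FORCE is the grip in N (left out, the last holds). Time passes only in rows, so rows that repeat a pose let the fingers close. It gives the time, the measured TCP pose, the force and the opening at its end, in the units of the state.
- sensors.observe(): the state, without advancing time (a new reading comes with each control period).
- cams.camera(name): name is "scene" or "top"; returns a dict with "pixels" (400x640x3 uint8, blue, green, red), "z_map" (400x640 float32, m along the optical axis (not along the pixel's ray), 0 where there is no reading), "mtx" (3x3 intrinsics, pixels), "origin" and "attitude" of the camera in the world. Camera axes: x right, y down, z forward; pixel columns grow to the right and rows downward; lengths in m; the calibration is good to about 2 mm. A picture is of the moment at which its call begins.
- order.finish_job(): hands the job in, once; it reports no verdict.
The state is a dict: "t": time; "qpos": joint angles; "joint_vel": joint speeds; "joint_torque": joint torques, N m; "position": TCP position; "tool_rot": TCP orientation; "force": force on the tool from outside, world axes, zero at the start; "wrist_torque": the same for the moment, N m; "opening": opening from 0.0 (shut) to 1.0 (fully open).
Only numpy, scipy, OpenCV 4.12 (cv2) and the standard library are available. Lean on these libraries where they do the work, as an engineer would, in place of code of your own. Each camera call takes 0.05 s, during which the arm holds its last target.

## Working session

There is one attempt and no reset: what is moved stays moved. The work goes in short steps, Python scripts to look and compute and a shell command to move; the robot and the scene stay as the last step left them, time stands still between calls to the robot, and variables do not carry over. Pictures are saved under pics/ and viewed, and the job is handed in when it is done.

```bash
ls; mkdir -p pics; python3 - <<'E'
from cell import sensors,cams,order,r
import cv2,numpy as np
s=sensors.observe()
for k,v in s.items(): print(k,np.round(v,3))
print(r.pinch_z)
for n in("scene","top"):
    c=cams.camera(n); cv2.imwrite(f"pics/{n}0.png",c["pixels"]); np.savez(f"pics/{n}0.npz",**c)
    print(n,c["mtx"],c["origin"],c["attitude"])
E
```

```text
pics
t 0.0
qpos [ 1.094  0.427  0.074  1.607 -0.034  1.111 -0.067]
joint_vel [ 0.001 -0.001  0.    -0.     0.    -0.    -0.001]
joint_torque [-3.0000e-03 -9.3584e+01  3.6650e+00 -4.5418e+01 -4.9000e-02  2.0000e-02
  0.0000e+00]
position [ 0.217 -0.639  0.302]
tool_rot [-0.001  0.987  0.163 -0.   ]
force [-0.394  0.881 -0.018]
wrist_torque [-0.014 -0.037 -0.018]
opening 0.998
0.0784
scene [[517.87550264   0.         323.20728295]
 [  0.         517.87550264 185.02889866]
 [  0.           0.           1.        ]] [ 0.81702748 -0.54487504  0.89807454] [-0.312259    0.91219494  0.25339686 -0.0786431 ]
top [[463.4688784    0.         325.4723784 ]
 [  0.         463.4688784  207.03427165]
 [  0.           0.           1.        ]] [0.32502206 0.01659325 1.16714808] [-0.06187746  0.70544952 -0.70419646  0.05118105]
```

View pics/scene0.png

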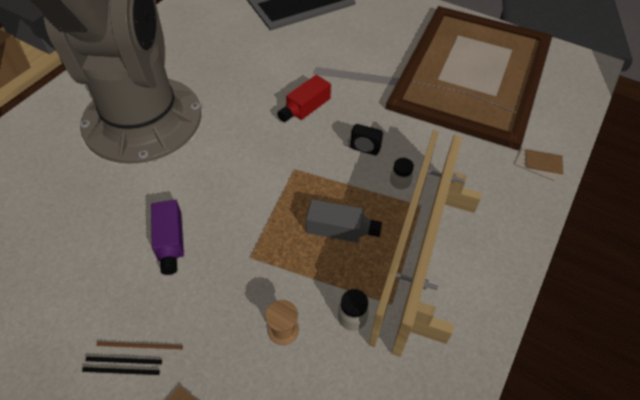

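View pics/top0.png

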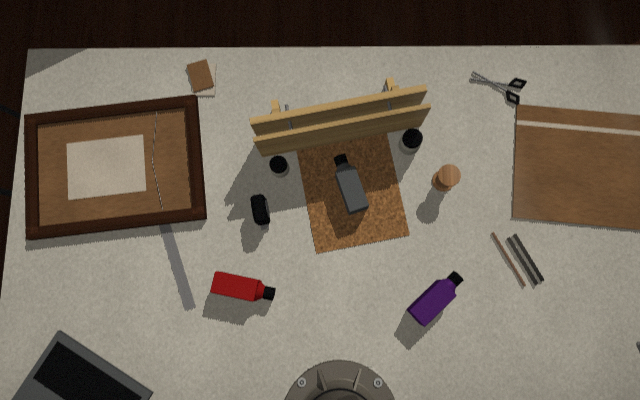

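The grey bottle is at top px (350,185) and scene px (338,220), with its cap towards the board. The lookalikes are red at top px (240,287) and purple at (435,300), so I choose the grey one. Next I measure it and take a close crop.

```bash
cat > h.py <<'E'
import numpy as np,cv2
from scipy.spatial.transform import Rotation as R
def rot(q): return R.from_quat([q[1],q[2],q[3],q[0]]).as_matrix()
def cloud(c):
    z=c["z_map"];K=c["mtx"];v,u=np.mgrid[:z.shape[0],:z.shape[1]]
    p=np.stack([(u-K[0,2])/K[0,0]*z,(v-K[1,2])/K[1,1]*z,z],-1)
    return p@rot(c["attitude"]).T+c["origin"]
def ray(c,uv,h):
    K=c["mtx"];uv=np.asarray(uv,float).reshape(-1,2)
    d=np.c_[(uv[:,0]-K[0,2])/K[0,0],(uv[:,1]-K[1,2])/K[1,1],np.ones(len(uv))]@rot(c["attitude"]).T
    return c["origin"]+d*((h-c["origin"][2])/d[:,2])[:,None]
E
python3 - <<'E'
import numpy as np,cv2
from h import *
T=dict(np.load("pics/top0.npz"));S=dict(np.load("pics/scene0.npz"))
im=np.hstack([cv2.resize(T["pixels"][70:260,220:480],None,fx=1.5,fy=1.5),cv2.resize(S["pixels"][120:360,230:480],(400,285))]);
im=cv2.resize(T["pixels"][70:260,235:475],None,fx=3,fy=3);cv2.imwrite("pics/crop0.png",im)
cv2.imwrite("pics/crop1.png",cv2.resize(S["pixels"][120:360,230:480],None,fx=2.4,fy=2.4))
for n,c in(("top",T),("scene",S)):
    P=cloud(c);hsv=cv2.cvtColor(c["pixels"],cv2.COLOR_BGR2HSV)
    m=(P[...,2]>0.02)&(P[...,2]<0.09)&(P[...,0]>0.35)&(P[...,0]<.8)&(c["z_map"]>0)
    n_,lab,st,ce=cv2.connectedComponentsWithStats(m.astype(np.uint8))
    for i in range(1,n_):
        if st[i,4]>60:
            q=P[lab==i]; print(n,np.round(ce[i]),st[i,4],np.round(q.mean(0),3),np.round(q.max(0),3),np.round(q.min(0),3), np.round(np.percentile(q[:,2],95),3))
E
```

```text
top [112. 168.] 5252 [0.612 0.581 0.023] [0.8   0.822 0.03 ] [0.428 0.336 0.02 ] 0.026
top [275. 106.] 89 [0.762 0.162 0.057] [0.782 0.173 0.09 ] [0.732 0.148 0.024] 0.089
top [406. 105.] 153 [ 0.758 -0.166  0.073] [ 0.767 -0.126  0.09 ] [ 0.749 -0.202  0.053] 0.089
top [340. 118.] 467 [ 0.725 -0.002  0.072] [0.749 0.116 0.09 ] [ 0.7   -0.122  0.051] 0.088
top [341. 136.] 1413 [ 0.684 -0.006  0.056] [0.726 0.201 0.09 ] [ 0.642 -0.212  0.02 ] 0.087
top [271. 131.] 167 [0.691 0.167 0.073] [0.701 0.208 0.09 ] [0.682 0.125 0.053] 0.088
top [411. 141.] 448 [ 0.669 -0.176  0.06 ] [ 0.698 -0.152  0.075] [ 0.648 -0.203  0.02 ] 0.073
top [350. 186.] 1176 [ 0.559 -0.026  0.052] [0.642 0.013 0.063] [ 0.492 -0.071  0.02 ] 0.058
top [279. 166.] 321 [0.608 0.15  0.051] [0.632 0.175 0.066] [0.588 0.129 0.02 ] 0.061
top [448. 176.] 442 [ 0.579 -0.263  0.068] [ 0.609 -0.238  0.075] [ 0.553 -0.293  0.022] 0.074
top [260. 210.] 460 [0.498 0.194 0.057] [0.535 0.218 0.067] [0.465 0.174 0.021] 0.065
scene [474.  78.] 4138 [0.632 0.549 0.023] [0.8   0.823 0.029] [0.433 0.335 0.02 ] 0.026
scene [366. 138.] 706 [0.508 0.187 0.05 ] [0.541 0.216 0.067] [0.469 0.172 0.02 ] 0.064
scene [402. 171.] 504 [0.618 0.143 0.047] [0.639 0.174 0.062] [0.592 0.126 0.02 ] 0.061
scene [463. 195.] 581 [0.752 0.152 0.047] [0.786 0.174 0.089] [0.72  0.142 0.02 ] 0.078
scene [341. 221.] 2032 [ 0.568 -0.034  0.048] [0.646 0.01  0.06 ] [ 0.496 -0.073  0.02 ] 0.057
scene [354. 308.] 959 [ 0.68  -0.188  0.059] [ 0.704 -0.157  0.075] [ 0.651 -0.208  0.02 ] 0.072
scene [282. 318.] 929 [ 0.585 -0.268  0.065] [ 0.61  -0.239  0.075] [ 0.555 -0.294  0.02 ] 0.072
scene [422. 319.] 280 [ 0.789 -0.147  0.063] [ 0.8  -0.13  0.09] [ 0.776 -0.151  0.021] 0.09
scene [375. 335.] 123 [ 0.733 -0.211  0.056] [ 0.738 -0.183  0.09 ] [ 0.727 -0.213  0.02 ] 0.086
scene [400. 343.] 200 [ 0.775 -0.202  0.056] [ 0.785 -0.165  0.09 ] [ 0.76  -0.206  0.02 ] 0.087
```

View pics/crop0.png

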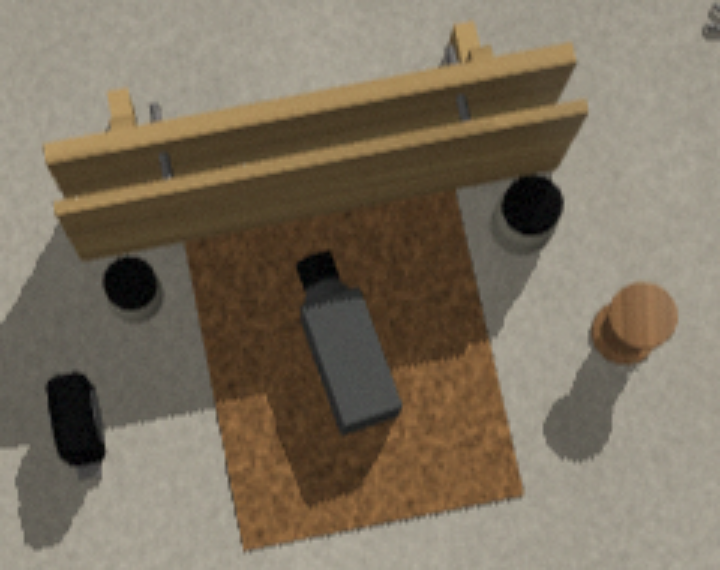

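View pics/crop1.png

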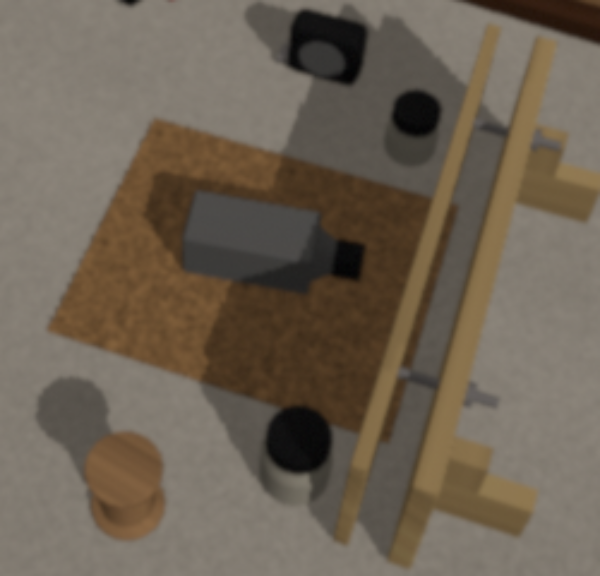

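The crop shows the grey bottle's top face at crop px (350,365) with its cap at (320,270). Jar_a is at (130,285) and jar_b at (532,205). The facing is the front plank, with its bottom edge around y≈225.

```bash
python3 - <<'E'
import numpy as np,cv2
from h import *
T=dict(np.load("pics/top0.npz"));S=dict(np.load("pics/scene0.npz"))
PT,PS=cloud(T),cloud(S)
# facing front face, top view
q=PT[100:165,240:440].reshape(-1,3)
q=q[(q[:,2]>0.03)&(q[:,2]<0.12)&(q[:,0]>.60)&(abs(q[:,1])<.13)]
for it in range(1):
    # RANSAC vertical plane via 2D line in xy
    rng=np.random.default_rng(0);best=0
    for k in range(500):
        a,b=q[rng.integers(len(q),size=2),:2];d=b-a;L=np.hypot(*d)
        if L<.05: continue
        n=np.array([d[1],-d[0]])/L
        m=abs((q[:,:2]-a)@n)<.003
        if m.sum()>best: best=m.sum();M=m
    p=q[M];print(len(q),best,p[:,2].min(),p[:,2].max())
    c=p[:,:2].mean(0);_,_,V=np.linalg.svd(p[:,:2]-c);n=V[1]*np.sign(V[1][0]);print("facing n",n,"off",n@c,"yaw",np.degrees(np.arctan2(n[1],n[0])), "tilt",np.polyfit(p[:,2],(p[:,:2]-c)@n,1))
# mat: brown mask at z .003
for nm,c in(("top",T),):
    hsv=cv2.cvtColor(c["pixels"],cv2.COLOR_BGR2HSV)
# bottle top face
for nm,P,c,box in(("top",PT,T,(310,145,390,225)),("scene",PS,S,(290,190,400,255))):
    u0,v0,u1,v1=box
    sub=P[v0:v1,u0:u1];m=(sub[...,2]>.051)&(sub[...,2]<.064)
    p=sub[m];print(nm,len(p),np.median(p[:,2]))
    rc=cv2.minAreaRect((p[:,:2]*1000).astype(np.float32));print(rc);print(np.round(cv2.boxPoints(rc)))
    cap=sub[(sub[...,2]>.03)&(sub[...,2]<.051)&(sub[...,0]>.60)];print("cap",cap.mean(0),cap.max(0))
    g=cv2.cvtColor(c["pixels"],cv2.COLOR_BGR2GRAY)
E
```

```text
2345 1223 0.030016170141828225 0.11997832290044075
facing n [0.98055233 0.1962578 ] off 0.6693308458770365 yaw 11.318210120290313 tilt [ 0.00139377 -0.00010737]
top 893 0.055071222413605625
((552.2067260742188, -29.338607788085938), (113.0866928100586, 52.25529098510742), 19.12494659423828)
[[490. -23.]
 [507. -73.]
 [614. -35.]
 [597.  14.]]
cap [ 0.62173183 -0.00404822  0.04222116] [0.66769433 0.07379757 0.05039149]
scene 1226 0.05522249538530588
((555.2948608398438, -30.82115936279297), (112.71945190429688, 54.611961364746094), 19.040128707885742)
[[493. -23.]
 [511. -75.]
 [617. -38.]
 [600.  13.]]
cap [ 0.62196381 -0.01626166  0.04178527] [0.64611281 0.01041664 0.050629  ]
```

The bottle base centre is at about (0.500, −0.048), yaw 19.1°, and the tool's x axis is already at about 19°. The facing has yaw 11.3° and n·p = 0.669. First I move above the bottle.

```bash
python3 -m jog '[[[0,0,0,3.5,-3.1,0,1],[0,0,0,7.0,-6.2,0,1],[0,0,0,10.5,-9.3,0,1],[0,0,0,14,-12.4,0,1],[0,0,0,17.6,-15.6,0,1]]]'; python3 -m jog '[[[0,0,0,3.5,-3.1,0,1],[0,0,0,7.0,-6.2,0,1],[0,0,0,10.5,-9.3,0,1],[0,0,0,14,-12.4,0,1],[0,0,0,17.6,-15.6,0,1]]]';python3 -m jog '[[[0,0,0,3.5,-3.1,0,1],[0,0,0,7.0,-6.2,0,1],[0,0,0,10.5,-9.3,0,1],[0,0,0,14,-12.4,0,1],[0,0,0,17.6,-15.6,0,1]]]'
python3 -c "
from cell import sensors
s=sensors.observe();print(s['t'],s['position'],s['tool_rot'],s['qpos'])"
```

```text
t: 0.6
position: [0.3337, -0.4333, 0.3025]
tool_rot: [-0.0, 0.987, 0.163, -0.0]
force: [0.8, -0.4, 1.0]
opening: 1.002
t: 1.1
position: [0.4503, -0.2291, 0.3027]
tool_rot: [0.0, 0.987, 0.163, -0.0]
force: [0.3, -0.0, -0.1]
opening: 0.999
t: 1.6
position: [0.567, -0.025, 0.3026]
tool_rot: [0.0, 0.987, 0.162, -0.0]
force: [0.9, -1.2, 0.1]
opening: 1.0
1.6 [ 0.56700066 -0.02498467  0.30259591] [ 4.18101565e-05  9.86717193e-01  1.62447434e-01 -1.02353000e-04] [ 0.20525689  0.27134549 -0.32786415  1.83325712  0.09959677  1.05313671
 -1.40529168]
```

```bash
python3 -m jog '[[[0,8,0,0.5,0,1.5,1],[0,16,0,1,0,3,1],[0,24,0,1.5,0,5,1],[0,32,0,2,0,7,1],[0,40,0,2.5,0,9,1]]]';python3 -c "
from cell import sensors
s=sensors.observe();print(s['position'],s['tool_rot'],s['qpos'])"; python3 -m jog '[[[0,8,0,0,0,0,1],[0,16,0,0,0,0,1],[0,24,0,0,0,0,1],[0,24,0,0,0,0,1]]]'
python3 -c "
from cell import sensors
s=sensors.observe();print(s['position'],s['tool_rot'],s['qpos'])"
```

```text
t: 2.1
position: [0.5845, -0.0185, 0.2302]
tool_rot: [-0.057, 0.945, 0.158, 0.28]
force: [-0.3, 0.7, -0.8]
opening: 0.998
[ 0.58453155 -0.01848676  0.23018706] [-0.05682969  0.94511628  0.15847645  0.28001933] [ 0.44210386  0.25549319 -0.47882238  2.17257618 -0.41295068  0.21470329
 -0.84868388]
t: 2.5
position: [0.5846, -0.0285, 0.2571]
tool_rot: [-0.096, 0.918, 0.164, 0.348]
force: [-0.5, -0.9, 0.0]
opening: 1.002
[ 0.58457581 -0.02850821  0.25709955] [-0.09584261  0.9180108   0.16388426  0.34815558] [ 0.86511896  0.2947553  -0.85897576  2.19219767 -0.92793972  0.17185724
 -0.23974777]
```

The arm's tilt towards the board is limited by q6 to about 40° at this height. My plan:

1. Grip with the tool leaning 20° over towards the cap.
2. Tip the bottle to about 52° and lean it on the board, where it is stable by friction.
3. Regrasp higher up with the tool nearer vertical.
4. Slide it up the rest of the way.

```bash
cat >> h.py <<'E'
YB=np.radians(11.3); F=0.669; PZ=0.0784
def Rtool(yaw,a):
    # yaw: heading of tool-x ; a: tilt deg (0 down, + = pointing to board)
    h=np.array([np.cos(yaw),np.sin(yaw),0]);up=np.array([0,0,1.]);a=np.radians(a)
    z=np.sin(a)*h-np.cos(a)*up; x=np.cos(a)*h+np.sin(a)*up
    return np.stack([x,np.cross(z,x),z],1)
def Tgrasp(p,yaw,a,back=0.):
    T=np.eye(4);T[:3,:3]=Rtool(yaw,a);T[:3,3]=np.array(p)-(PZ+back)*T[:3,2];return T
def Tbot(base,yaw,th):
    # th: deg above level. bottle z along u; level y
    t=np.radians(th);h=np.array([np.cos(yaw),np.sin(yaw),0]);up=np.array([0,0,1.])
    z=np.cos(t)*h+np.sin(t)*up;x=np.sin(t)*h-np.cos(t)*up   # x: board/down side
    T=np.eye(4);T[:3,:3]=np.stack([x,np.cross(z,x),z],1);T[:3,3]=base;return T
def lean(th,s,push=0.,lift=0.,F=F,yaw=YB):
    t=np.radians(th);c,sn=np.cos(t),np.sin(t)
    n=np.array([np.cos(YB),np.sin(YB)]);tt=np.array([-n[1],n[0]])
    reach=max(148*c+16*sn,108*c+26*sn)/1000
    xy=(F-reach+push)*n+s*tt
    return Tbot([*xy,.003+.026*c+lift],yaw,th)
def Tnow():
    from cell import sensors
    s=sensors.observe();T=np.eye(4);T[:3,:3]=rot(s["tool_rot"]);T[:3,3]=s["position"];return T
def delta(A,B):
    D=np.linalg.inv(A)@B
    return np.r_[np.degrees(R.from_matrix(D[:3,:3]).as_rotvec()),D[:3,3]*100]
def show(A,B,k=1):
    d=delta(A,B); print(np.round(d,2).tolist())
def inter(A,B,k):
    from scipy.spatial.transform import Slerp
    sl=Slerp([0,1],R.from_matrix([A[:3,:3],B[:3,:3]]))
    for i in range(1,k+1):
        T=np.eye(4);f=i/k;T[:3,:3]=sl(f).as_matrix();T[:3,3]=(1-f)*A[:3,3]+f*B[:3,3];show(A,T)
E
python3 - <<'E'
from h import *
y=np.radians(19.1);g=[.566,-.0256,.031+.12]
A=Tnow();B=Tgrasp(g,y,-20)
M=Tgrasp([.566,-.0256,.20],y,10)
show(A,M);show(M,B)
print("down",delta(B,Tgrasp([.566,-.0256,.031],y,-20)).round(2))
E
```

```text
[-4.35, -32.12, 0.7, -0.9, -1.14, -3.44]
[0.0, -30.0, -0.0, 3.07, -0.0, 5.88]
down [-0.    0.   -0.    4.1   0.   11.28]
```

```bash
python3 -m jog '[[[-1,-8,0.2,-0.2,-0.3,-1,1],[-2,-16,0.4,-0.4,-0.6,-1.8,1],[-3.3,-24,0.5,-0.7,-0.9,-2.6,1],[-4.35,-32.1,0.7,-0.9,-1.14,-3.44,1],[-4.35,-32.1,0.7,-0.9,-1.14,-3.44,1]]]'; python3 -m jog '[[[0,-7.5,0,0.7,0,1.5,1],[0,-15,0,1.5,0,3,1],[0,-22.5,0,2.3,0,4.5,1],[0,-30,0,3.07,0,5.88,1],[0,-30,0,3.07,0,5.88,1]]]'
python3 - <<'E'
from h import *
y=np.radians(19.1);A=Tnow();show(A,Tgrasp([.566,-.0256,.031],y,-20));from cell import sensors;print(sensors.observe()["qpos"].round(2))
E
```

```text
t: 3.0
position: [0.5529, -0.0286, 0.2754]
tool_rot: [-0.053, 0.967, 0.173, 0.179]
force: [-1.1, 0.6, -0.0]
opening: 0.997
t: 3.5
position: [0.6017, -0.0052, 0.2285]
tool_rot: [-0.008, 0.98, 0.184, -0.079]
force: [-0.3, 0.6, -0.6]
opening: 0.995
[-1.97, -11.15, 2.55, 0.52, 1.26, 12.41]
[ 0.02  0.46 -0.15  1.74  0.07  1.11 -1.36]
```

```bash
python3 -m jog '[[[-1,-5.5,1.3,0.2,0.6,1.5,1],[-1.97,-11.15,2.55,0.5,1.26,3,1],[-1.97,-11.15,2.55,0.5,1.26,4.5,1],[-1.97,-11.15,2.55,0.52,1.26,6,1],[-1.97,-11.15,2.55,0.52,1.26,6,1]]]'
python3 - <<'E'
from h import *
import cv2
from cell import cams,sensors
y=np.radians(19.1);A=Tnow();show(A,Tgrasp([.566,-.0256,.031],y,-20));print(sensors.observe()["qpos"].round(2))
c=cams.camera("scene");cv2.imwrite("pics/s1.png",c["pixels"])
E
```

```text
t: 4.0
position: [0.5991, -0.0187, 0.1693]
tool_rot: [0.028, 0.972, 0.162, -0.168]
force: [-0.7, 0.1, 0.2]
opening: 1.0
[-0.06, -0.42, -0.2, 1.54, -0.43, 6.32]
[-0.03  0.59 -0.11  1.69  0.13  1.2  -1.44]
```

View pics/s1.png

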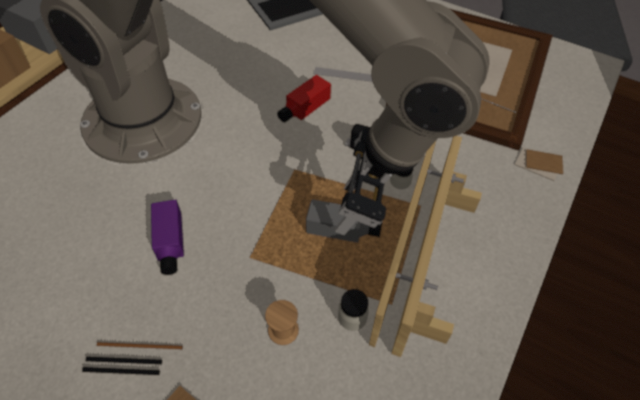

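The scene view shows the open gripper over the bottle at px (362,210), straddling it and clear of the board at x≈390. Now I descend and close.

```bash
python3 -m jog '[[[0,-0.4,-0.2,0.5,-0.2,2,1],[0,-0.4,-0.2,1,-0.43,4,1],[0,-0.4,-0.2,1.5,-0.43,5.5,1],[0,-0.4,-0.2,1.54,-0.43,6.32,1],[0,-0.4,-0.2,1.54,-0.43,6.32,1]]]'; python3 -m jog '[[[0,0,0,0,0,0,0.4],[0,0,0,0,0,0,0.4],[0,0,0,0,0,0,0.4],[0,0,0,0,0,0,0.4],[0,0,0,0,0,0,0.4]]]' 22
python3 - <<'E'
from h import *
from cell import sensors
y=np.radians(19.1);A=Tnow();show(A,Tgrasp([.566,-.0256,.031],y,-20))
E
```

```text
t: 4.55
position: [0.5925, -0.0168, 0.1056]
tool_rot: [0.029, 0.971, 0.163, -0.171]
force: [-0.6, 0.1, -0.5]
opening: 1.002
t: 5.05
position: [0.5932, -0.0165, 0.1065]
tool_rot: [0.029, 0.971, 0.163, -0.171]
force: [0.4, 0.3, 0.2]
opening: 0.611
[0.03, -0.06, -0.02, -0.11, -0.03, 0.24]
```

```bash
python3 -m jog '[[[0,0,0,0,0,0,0.2],[0,0,0,0,0,0,0.2],[0,0,0,0,0,0,0.2],[0,0,0,0,0,0,0.2]]]' 22
python3 - <<'E'
from h import *
import cv2
from cell import cams,sensors
for n in("scene","top"):
    c=cams.camera(n);u=(270,130) if n=="scene" else (270,90)
    cv2.imwrite(f"pics/{n}2.png",cv2.resize(c["pixels"][u[1]:u[1]+150,u[0]:u[0]+160],None,fx=4,fy=4,interpolation=cv2.INTER_CUBIC))
    np.savez(f"pics/{n}2.npz",**c)
E
```

```text
t: 5.45
position: [0.5931, -0.0165, 0.1064]
tool_rot: [0.029, 0.971, 0.163, -0.171]
force: [-0.6, -0.2, 3.8]
opening: 0.552
```

View pics/scene2.png

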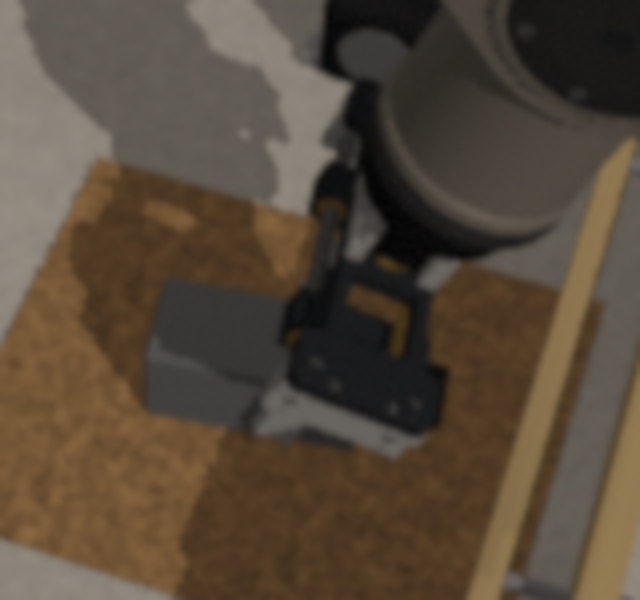

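View pics/top2.png

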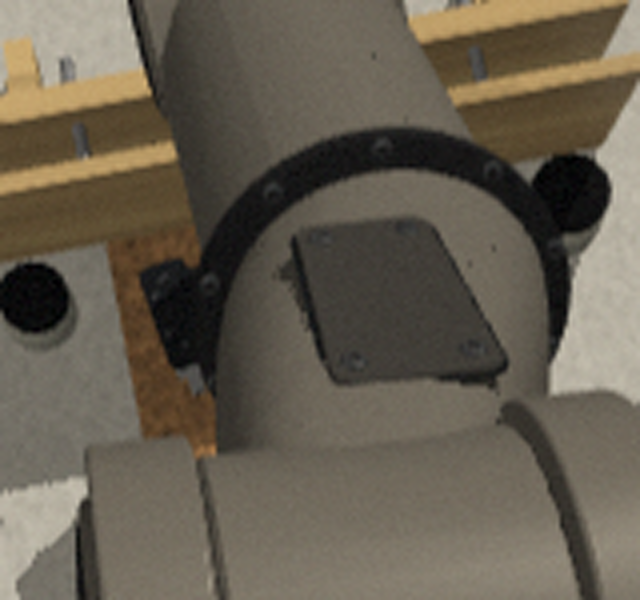

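The bottle is gripped: the opening is 0.552, which is 52 mm, and the grey body is at crop px (150–300, 285–420). Next I compute the lift and tip.

```bash
python3 - <<'E'
from h import *
A=Tnow();y=np.arctan2(A[1,0],A[0,0]);print(np.degrees(y))
g=A[:3,3]+PZ*A[:3,2];h=np.array([np.cos(y),np.sin(y)])
print("grasp",g, "dist from base",(g[:2]-[.500,-.0485])@h)
d=0.070
base=np.r_[g[:2]-((g[:2]-[.5003,-.0485])@h)*h,.029]
Bt=np.linalg.inv(Tbot(base,y,0))@A
np.save("bt1.npy",Bt);print(Bt.round(3))
up=A.copy();up[2,3]+=.05
M=lean(25,-.138,-.03,.03)@Bt; L=lean(52,-.138,-.015,.01)@Bt
show(A,up);print("up->M");show(up,M);inter(up,M,4);print("M->L");show(M,L);inter(M,L,4)
print(M[:3,3],L[:3,3])
E
```

```text
19.077768486732968
grasp [ 0.56786782 -0.02525899  0.0327306 ] dist from base 0.07173659104890771
[[ 0.341 -0.001  0.94  -0.077]
 [ 0.    -1.    -0.001  0.   ]
 [ 0.94   0.    -0.341  0.098]
 [ 0.     0.     0.     1.   ]]
[-0.0, -0.0, -0.0, -1.71, 0.0, -4.7]
up->M
[1.02, 24.96, 7.79, -2.71, 0.23, -0.27]
[0.25, 6.24, 1.95, -0.68, 0.06, -0.07]
[0.51, 12.48, 3.89, -1.36, 0.11, -0.14]
[0.76, 18.72, 5.84, -2.03, 0.17, -0.2]
[1.02, 24.96, 7.79, -2.71, 0.23, -0.27]
M->L
[-0.0, 27.0, 0.01, -0.59, -0.0, 1.37]
[-0.0, 6.75, 0.0, -0.15, -0.0, 0.34]
[-0.0, 13.5, 0.01, -0.29, -0.0, 0.69]
[-0.0, 20.25, 0.01, -0.44, -0.0, 1.03]
[-0.0, 27.0, 0.01, -0.59, -0.0, 1.37]
[ 0.5706671  -0.02665339  0.16823781] [ 0.56609416 -0.02756715  0.15405867]
```

```bash
python3 -m jog '[[[0,0,0,-0.3,0,-0.8,0.2],[0,0,0,-0.7,0,-2,0.2],[0,0,0,-1.2,0,-3.3,0.2],[0,0,0,-1.71,0,-4.7,0.2],[0,0,0,-1.71,0,-4.7,0.2]]]'; python3 -m jog '[[[0.25,6.24,1.95,-0.68,0.06,-0.07,0.2],[0.51,12.48,3.89,-1.36,0.11,-0.14,0.2],[0.76,18.72,5.84,-2.03,0.17,-0.2,0.2],[1.02,24.96,7.79,-2.71,0.23,-0.27,0.2],[1.02,24.96,7.79,-2.71,0.23,-0.27,0.2]]]'; python3 -m jog '[[[0,6.75,0,-0.15,0,0.34,0.2],[0,13.5,0,-0.3,0,0.7,0.2],[0,20.25,0,-0.44,0,1.03,0.2],[0,27,0,-0.6,0,1.37,0.2],[0,27,0,-0.6,0,1.37,0.2]]]'
python3 - <<'E'
from h import *
import cv2
from cell import cams,sensors
Bt=np.load("bt1.npy");L=lean(52,-.138,-.015,.01)@Bt;show(Tnow(),L);print(sensors.observe()["qpos"].round(2))
c=cams.camera("scene");cv2.imwrite("pics/s3.png",cv2.resize(c["pixels"][120:320,250:490],None,fx=3,fy=3))
E
```

```text
t: 6.05
position: [0.5941, -0.0165, 0.159]
tool_rot: [0.029, 0.972, 0.163, -0.169]
force: [0.2, 0.3, -4.0]
opening: 0.555
t: 6.55
position: [0.5685, -0.0281, 0.1687]
tool_rot: [-0.004, 0.994, 0.097, 0.045]
force: [-0.7, -0.2, -4.7]
opening: 0.553
t: 7.05
position: [0.5596, -0.0335, 0.1471]
tool_rot: [-0.014, 0.972, 0.097, 0.214]
force: [0.8, -0.6, -3.8]
opening: 0.556
[0.78, 7.28, 0.29, 0.98, -0.44, -0.32]
[ 0.3   0.36 -0.38  2.22  0.45  0.17 -1.82]
```

View pics/s3.png

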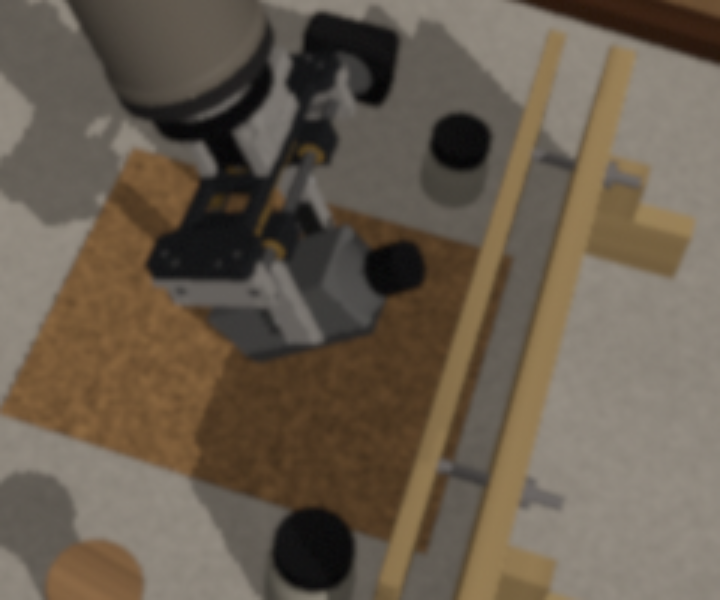

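The bottle is held at about 45°, with the cap at crop px (400,268) and a gap to the facing at x≈470. q6 is at its limit, so I'll lean it at about 44° and regrasp twice.

```bash
python3 - <<'E'
from h import *
Bt=np.load("bt1.npy");A=Tnow();B=np.linalg.inv(Bt);Tb=A@B
print(Tb.round(3),"th",np.degrees(np.arcsin(Tb[2,2])))
show(A,lean(44,-.138,-.012,.006)@Bt)
show(lean(44,-.138,-.012,.006)@Bt,lean(44,-.138,-.004,.002)@Bt)
E
```

```text
[[ 0.693 -0.195  0.694  0.545]
 [ 0.126  0.981  0.15  -0.039]
 [-0.71  -0.017  0.704  0.023]
 [ 0.     0.     0.     1.   ]] th 44.74985583984319
[0.9, -0.76, 0.33, 1.49, -0.52, 0.15]
[-0.0, -0.0, 0.0, 0.57, -0.0, 0.69]
```

```bash
python3 -m jog '[[[0.5,-0.4,0.2,0.7,-0.3,0.1,0.2],[0.9,-0.76,0.33,1.5,-0.52,0.15,0.2],[0.9,-0.76,0.33,1.5,-0.52,0.15,0.2]]]'; python3 -m jog '[[[0,0,0,0.3,0,0.35,0.2],[0,0,0,0.57,0,0.69,0.2],[0,0,0,0.57,0,0.69,0.2]]]'; python3 - <<'E'
from h import *
Bt=np.load("bt1.npy");A=Tnow();B=np.linalg.inv(Bt);Tb=A@B
print("th",np.degrees(np.arcsin(Tb[2,2])))
T0=lean(44,-.138,-.004,.002)@Bt;show(A,T0);show(T0,lean(44,-.138,-.000,.002)@Bt)
from cell import sensors;print(sensors.observe()["qpos"].round(2))
E
```

```text
t: 7.4
position: [0.575, -0.0245, 0.1538]
tool_rot: [-0.023, 0.973, 0.095, 0.209]
force: [0.4, -0.6, -3.9]
opening: 0.552
t: 7.7
position: [0.5812, -0.0236, 0.1486]
tool_rot: [-0.022, 0.973, 0.095, 0.209]
force: [0.2, 0.4, -4.1]
opening: 0.552
th 44.17224421776151
[-0.17, -0.17, -0.14, -0.13, 0.1, 0.05]
[-0.0, -0.0, 0.0, 0.37, -0.0, 0.16]
[ 0.31  0.39 -0.41  2.17  0.42  0.21 -1.8 ]
```

Weight is about 4 N and there is no contact yet. I creep to the board in the horizontal direction.

```bash
python3 -m jog '[[[0,0,0,0.18,0,0.08,0.2],[0,0,0,0.18,0,0.08,0.2]]]';python3 -m jog '[[[0,0,0,0.18,0,0.08,0.2],[0,0,0,0.18,0,0.08,0.2]]]'; python3 -m jog '[[[0,0,0,0.09,0,0.04,0.2],[0,0,0,0.09,0,0.04,0.2]]]'
```

```text
t: 7.9
position: [0.5829, -0.0234, 0.1489]
tool_rot: [-0.022, 0.973, 0.095, 0.209]
force: [-0.1, 0.1, -3.8]
opening: 0.552
t: 8.1
position: [0.5849, -0.0231, 0.1491]
tool_rot: [-0.022, 0.973, 0.095, 0.209]
force: [0.1, -0.6, -3.5]
opening: 0.553
t: 8.3
position: [0.5856, -0.023, 0.1489]
tool_rot: [-0.022, 0.973, 0.095, 0.209]
force: [-1.0, 0.7, -4.3]
opening: 0.554
```

```bash
for i in 1; do python3 -m jog '[[[0,0,0,0.09,0,0.04,0.2],[0,0,0,0.09,0,0.04,0.2]]]'; python3 -m jog '[[[0,0,0,0.09,0,0.04,0.2],[0,0,0,0.09,0,0.04,0.2]]]';python3 -m jog '[[[0,0,0,0.09,0,0.04,0.2],[0,0,0,0.09,0,0.04,0.2]]]'; done
```

```text
t: 8.5
position: [0.5863, -0.0229, 0.1487]
tool_rot: [-0.022, 0.973, 0.095, 0.208]
force: [-5.0, -0.4, -3.0]
opening: 0.55
t: 8.7
position: [0.5869, -0.0228, 0.1485]
tool_rot: [-0.022, 0.973, 0.095, 0.208]
force: [-7.7, -1.0, -3.8]
opening: 0.551
t: 8.9
position: [0.5875, -0.0227, 0.1482]
tool_rot: [-0.022, 0.973, 0.095, 0.208]
force: [-7.5, -0.6, -3.0]
opening: 0.554
```

Contact: 7.5 N on the board at 44°. I ease off a little and lower onto the mat.

```bash
python3 - <<'E'
from h import *
A=Tnow();n=np.array([np.cos(YB),np.sin(YB),0])
for back,dn in((.001,.001),(.001,.002)):
    B=A.copy();B[:3,3]+=-back*n-np.array([0,0,dn]);show(A,B)
E
python3 -m jog '[[[0,0,0,-0.13,0,0.05,0.2],[0,0,0,-0.13,0,0.05,0.2]]]'; python3 -m jog '[[[0,0,0,-0.04,0,0.09,0.2],[0,0,0,-0.04,0,0.09,0.2]]]'; python3 -m jog '[[[0,0,0,-0.04,0,0.09,0.2],[0,0,0,-0.04,0,0.09,0.2]]]'
```

```text
[0.0, -0.0, 0.0, -0.13, 0.0, 0.05]
[0.0, -0.0, 0.0, -0.17, 0.0, 0.14]
t: 9.1
position: [0.5871, -0.0227, 0.1476]
tool_rot: [-0.022, 0.973, 0.095, 0.208]
force: [-3.9, -0.6, -5.5]
opening: 0.554
t: 9.3
position: [0.5874, -0.0226, 0.1468]
tool_rot: [-0.022, 0.973, 0.095, 0.209]
force: [-4.9, -1.4, -2.9]
opening: 0.552
t: 9.5
position: [0.5876, -0.0226, 0.1461]
tool_rot: [-0.022, 0.973, 0.095, 0.209]
force: [-6.2, -1.4, 0.3]
opening: 0.552
```

The mat now carries the weight, so I release. The lean is stable by friction.

```bash
python3 -m jog '[[[0,0,0,0,0,0,0.62],[0,0,0,0,0,0,0.7],[0,0,0,0,0,0,0.8],[0,0,0,0,0,0,1],[0,0,0,0,0,0,1]]]'; python3 - <<'E'
from h import *
import cv2
from cell import cams
for n in("scene","top"):
    c=cams.camera(n);np.savez(f"pics/{n}4.npz",**c)
    if n=="scene":cv2.imwrite("pics/s4.png",cv2.resize(c["pixels"][120:320,250:490],None,fx=3,fy=3))
E
```

```text
t: 10.0
position: [0.5878, -0.0225, 0.1462]
tool_rot: [-0.022, 0.973, 0.095, 0.209]
force: [0.6, 0.3, -0.0]
opening: 0.92
```

View pics/s4.png

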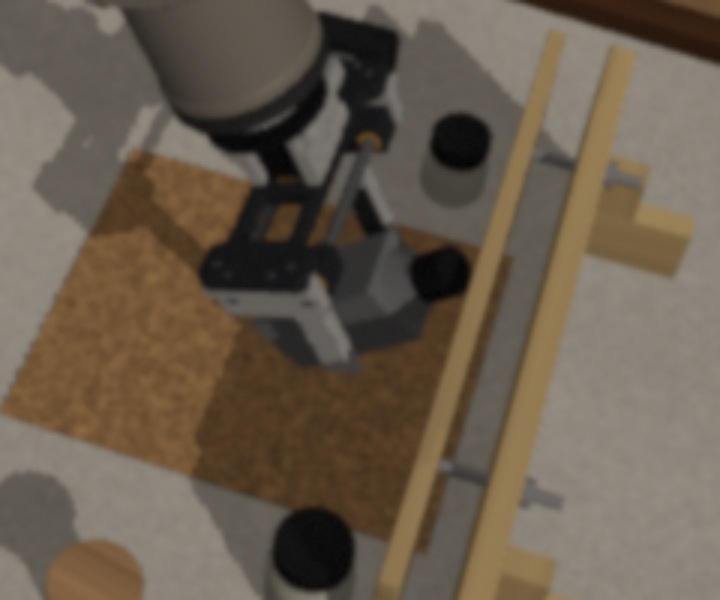

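The bottle leans unaided with its cap at crop px (440,272) touching the facing. I compute the regrasp at 90 mm from the base, with the tool at −10°.

```bash
python3 - <<'E'
from h import *
Bt=np.load("bt1.npy");A=Tnow();Tb=A@np.linalg.inv(Bt)
n=np.array([np.cos(YB),np.sin(YB),0]);tt=np.array([-n[1],n[0],0])
th=np.degrees(np.arcsin(Tb[2,2]));print("th",th,"yaw",np.degrees(np.arctan2(Tb[1,2],Tb[0,2])),"base",Tb[:3,3],"s",Tb[:3,3]@tt,"n",Tb[:3,3]@n,"cap n",(Tb@[.016,0,.148,1])[:3]@n,"base edge z",(Tb@[.026,0,0,1])[2])
ax=Tb[:3,3]+.090*Tb[:3,2]
y=np.arctan2(Tb[1,2],Tb[0,2])
M=Tgrasp(ax,y,10);G=Tgrasp(ax,YB,-10)
print(ax,G[:3,3]);inter(A,M,2);show(M,G);inter(M,G,3)
# depth check
P=cloud(dict(np.load("pics/scene4.npz")));q=P[200:220,385:405];print(P[210,396],P[222,372])
E
```

```text
th 44.19792805145247 yaw 11.025897299309252 base [ 0.57148649 -0.02536147  0.02206205] s -0.13685039900063795 n 0.5554385452854949 cap n 0.6726981723943388 base edge z 0.003421943502486348
[ 0.63481965 -0.01302104  0.08480458] [ 0.64816975 -0.01035342  0.16201351]
[-0.11, -7.13, 0.06, 1.9, -0.01, -0.02]
[-0.22, -14.25, 0.12, 3.8, -0.03, -0.04]
[0.0, -20.0, -0.28, 2.68, -0.01, 0.47]
[-0.0, -6.67, -0.09, 0.89, -0.0, 0.16]
[-0.0, -13.33, -0.18, 1.79, -0.0, 0.32]
[-0.0, -20.0, -0.28, 2.68, -0.01, 0.47]
[ 0.66740211 -0.01610172  0.13622476] [ 0.63419949 -0.03856444  0.10020579]
```

```bash
python3 -m jog '[[[0,-7.1,0,1.9,0,0,1],[-0.2,-14.2,0.1,3.8,0,0,1],[-0.2,-14.2,0.1,3.8,0,0,1]]]';python3 -m jog '[[[0,-6.7,-0.1,0.9,0,0.16,1],[0,-13.3,-0.2,1.8,0,0.32,1],[0,-20,-0.3,2.7,0,0.47,1],[0,-20,-0.3,2.7,0,0.47,1]]]'; python3 - <<'E'
from h import *
import cv2
from cell import cams
c=cams.camera("scene");cv2.imwrite("pics/s5.png",cv2.resize(c["pixels"][120:320,250:490],None,fx=3,fy=3))
A=Tnow();G=Tgrasp([ 0.6348, -0.0130,  0.0848],YB,-10);show(A,G)
E
```

```text
t: 10.4
position: [0.6249, -0.0149, 0.1636]
tool_rot: [-0.009, 0.992, 0.096, 0.086]
force: [2.5, -0.3, 0.8]
opening: 1.0
t: 10.8
position: [0.6498, -0.0096, 0.1604]
tool_rot: [0.008, 0.991, 0.099, -0.088]
force: [-0.2, 0.4, -0.7]
opening: 1.0
[-0.04, -0.05, 0.09, -0.13, 0.02, -0.15]
```

View pics/s5.png

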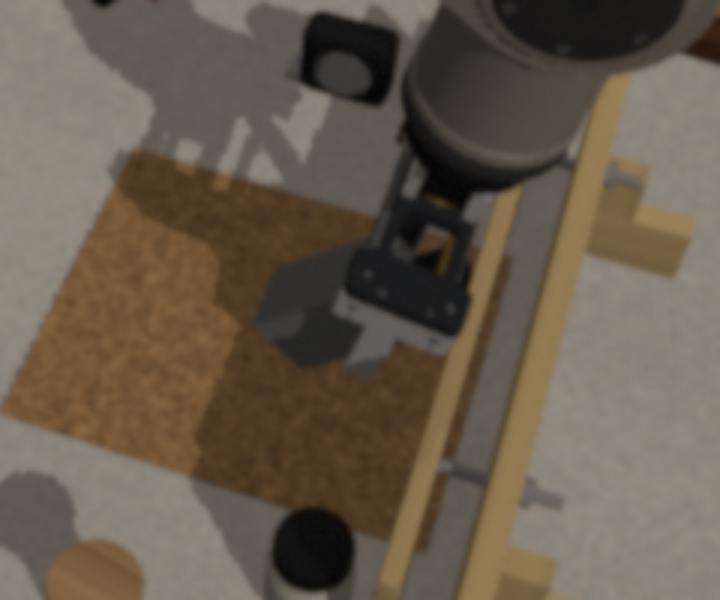

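```bash
python3 -m jog '[[[0,0,0,0,0,0,0.2],[0,0,0,0,0,0,0.2],[0,0,0,0,0,0,0.2],[0,0,0,0,0,0,0.2],[0,0,0,0,0,0,0.2]]]' 22;python3 -m jog '[[[0,0,0,0,0,0,0.2],[0,0,0,0,0,0,0.2],[0,0,0,0,0,0,0.2],[0,0,0,0,0,0,0.2],[0,0,0,0,0,0,0.2]]]' 22; python3 - <<'E'
from h import *
A=Tnow();Tb=lean(44.2,-.1369,0,0,F=.6725)
Bt=np.linalg.inv(Tb)@A;np.save("bt2.npy",Bt);print(Bt.round(3))
prev=A
up=A.copy();up[2,3]+=.002;show(A,lean(44.2,-.1369,0,.002,F=.6725)@Bt)
prev=lean(44.2,-.1369,0,.002,F=.6725)@Bt
for a,b,c in((44.2,46,48),(48,51,54),(54,57.5,61),(61,64.5,68),(68,71.5,75)):
    P=[lean(t,-.1369,0,.002,F=.6725)@Bt for t in(a,b,c)]
    print(a,c);show(P[0],P[1]);show(P[0],P[2])
E
```

```text
t: 11.35
position: [0.6484, -0.0108, 0.162]
tool_rot: [0.009, 0.991, 0.098, -0.086]
force: [0.5, -0.1, 0.1]
opening: 0.61
t: 11.85
position: [0.6485, -0.0107, 0.1618]
tool_rot: [0.009, 0.991, 0.099, -0.086]
force: [-1.2, -1.1, 3.4]
opening: 0.55
[[ 0.811  0.001  0.586 -0.046]
 [ 0.001 -1.    -0.    -0.001]
 [ 0.586  0.001 -0.811  0.154]
 [ 0.     0.     0.     1.   ]]
[0.0, -0.0, -0.0, -0.03, 0.0, -0.2]
44.2 48
[-0.0, 1.8, 0.0, -0.18, -0.0, -0.15]
[-0.0, 3.8, 0.0, -0.37, -0.0, -0.31]
48 54
[-0.0, 3.0, 0.0, -0.26, -0.0, -0.21]
[-0.01, 6.0, 0.0, -0.5, -0.0, -0.38]
54 61
[-0.0, 3.5, 0.0, -0.24, -0.0, -0.17]
[-0.01, 7.0, 0.0, -0.47, -0.0, -0.27]
61 68
[-0.0, 3.5, 0.0, -0.2, -0.0, -0.07]
[-0.01, 7.0, 0.0, -0.39, -0.0, -0.07]
68 75
[-0.0, 3.5, 0.0, -0.18, -0.0, 0.04]
[-0.01, 7.0, 0.0, -0.36, -0.0, 0.15]
```

```bash
python3 -m jog '[[[0,0,0,-0.02,0,-0.1,0.2],[0,0,0,-0.03,0,-0.2,0.2]]]'; python3 -m jog '[[[0,1.8,0,-0.18,0,-0.15,0.2],[0,3.8,0,-0.37,0,-0.31,0.2],[0,3.8,0,-0.37,0,-0.31,0.2]]]'
```

```text
t: 12.05
position: [0.6483, -0.0105, 0.1633]
tool_rot: [0.008, 0.991, 0.099, -0.087]
force: [-0.9, 0.6, -4.3]
opening: 0.551
t: 12.35
position: [0.645, -0.0113, 0.1675]
tool_rot: [0.005, 0.994, 0.099, -0.053]
force: [1.0, -0.1, -4.5]
opening: 0.552
```

```bash
python3 -m jog '[[[0,0,0,0.1,0,0,0.2],[0,0,0,0.1,0,0,0.2]]]'; python3 -m jog '[[[0,0,0,0.1,0,0,0.2],[0,0,0,0.1,0,0,0.2]]]'
```

```text
t: 12.55
position: [0.6463, -0.0112, 0.167]
tool_rot: [0.005, 0.994, 0.099, -0.054]
force: [-2.8, -1.6, -1.7]
opening: 0.551
t: 12.75
position: [0.647, -0.011, 0.1667]
tool_rot: [0.005, 0.994, 0.099, -0.055]
force: [-7.1, -2.6, -2.1]
opening: 0.554
```

```bash
python3 -m jog '[[[0,3,0,-0.29,0,-0.21,0.2],[0,6,0,-0.55,0,-0.38,0.2]]]'; python3 -m jog '[[[0,3.5,0,-0.24,0,-0.17,0.2],[0,7,0,-0.47,0,-0.27,0.2]]]'
```

```text
t: 12.95
position: [0.6424, -0.0115, 0.1708]
tool_rot: [-0.0, 0.995, 0.099, -0.001]
force: [-1.1, -1.0, -5.1]
opening: 0.553
t: 13.15
position: [0.6381, -0.0125, 0.1742]
tool_rot: [-0.006, 0.993, 0.099, 0.06]
force: [0.3, -0.4, -3.9]
opening: 0.549
```

```bash
python3 -m jog '[[[0,0,0,0.12,0,0.01,0.2],[0,0,0,0.12,0,0.01,0.2]]]'; python3 -m jog '[[[0,0,0,0.1,0,0.01,0.2],[0,0,0,0.1,0,0.01,0.2]]]'
```

```text
t: 13.35
position: [0.6394, -0.0125, 0.1745]
tool_rot: [-0.006, 0.993, 0.099, 0.059]
force: [0.2, 0.2, -4.5]
opening: 0.552
t: 13.55
position: [0.6402, -0.0123, 0.174]
tool_rot: [-0.006, 0.993, 0.099, 0.059]
force: [-3.6, -1.9, -2.0]
opening: 0.553
```

```bash
python3 - <<'E'
from h import *
A=Tnow();Bt=np.load("bt2.npy");Tb=A@np.linalg.inv(Bt);n=np.array([np.cos(YB),np.sin(YB),0])
print(np.degrees(np.arcsin(Tb[2,2])),(Tb@[.016,0,.148,1])[:3]@n,(Tb@[.026,0,0,1])[2])
E
```

```text
60.899298478876474 0.6762811091780605 0.004547864196731416
```

```bash
python3 -m jog '[[[0,3.5,0,-0.17,0,-0.07,0.2],[0,7,0,-0.33,0,-0.07,0.2]]]'; python3 -m jog '[[[0,3.5,0,-0.15,0,0.05,0.2],[0,6,0,-0.25,0,0.12,0.2],[0,6,0,-0.25,0,0.12,0.2]]]'; python3 - <<'E'
from h import *
from cell import sensors
A=Tnow();Bt=np.load("bt2.npy");Tb=A@np.linalg.inv(Bt);n=np.array([np.cos(YB),np.sin(YB),0])
print(np.degrees(np.arcsin(Tb[2,2])),(Tb@[.016,0,.148,1])[:3]@n,(Tb@[.026,0,0,1])[2],sensors.observe()["qpos"].round(2))
E
```

```text
t: 13.75
position: [0.6374, -0.0125, 0.1745]
tool_rot: [-0.012, 0.988, 0.098, 0.121]
force: [0.8, 0.5, -4.4]
opening: 0.553
t: 14.05
position: [0.6319, -0.0138, 0.1707]
tool_rot: [-0.017, 0.981, 0.097, 0.169]
force: [-10.6, -0.8, -8.2]
opening: 0.556
73.70425354944996 0.6743993760201321 0.002735799759694525 [ 0.34  0.44 -0.49  2.    0.39  0.43 -1.78]
```

```bash
python3 -m jog '[[[0,0,0,-0.05,0,-0.03,0.2],[0,0,0,-0.05,0,-0.03,0.2],[0,0,0,-0.05,0,-0.03,0.2]]]'; python3 - <<'E'
from h import *
import cv2
from cell import cams
c=cams.camera("scene");cv2.imwrite("pics/s6.png",cv2.resize(c["pixels"][120:320,250:490],None,fx=3,fy=3));np.savez("pics/scene6.npz",**c)
c=cams.camera("top");cv2.imwrite("pics/t6.png",cv2.resize(c["pixels"][70:220,250:450],None,fx=3,fy=3))
E
```

```text
t: 14.35
position: [0.6319, -0.0138, 0.171]
tool_rot: [-0.017, 0.981, 0.097, 0.168]
force: [-12.2, -1.2, -6.6]
opening: 0.553
```

View pics/s6.png

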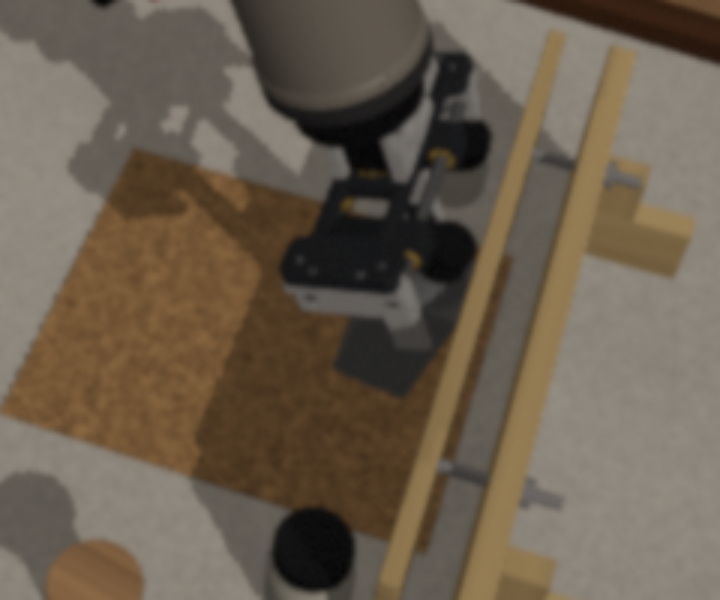

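The bottle is near 75°, with its top against the facing and the cap at crop px (448,250). The reading is 12 N, so I back off before continuing.

```bash
python3 -m jog '[[[0,0,0,-0.1,0,-0.04,0.2],[0,0,0,-0.1,0,-0.04,0.2]]]';  python3 - <<'E'
from h import *
A=Tnow();Bt=np.load("bt2.npy");Tb=A@np.linalg.inv(Bt);n=np.array([np.cos(YB),np.sin(YB),0])
print(np.degrees(np.arcsin(Tb[2,2])),[((Tb@[x,0,z,1])[:3]@n).round(4) for x,z in((.016,.148),(.026,.108),(.026,0))],(Tb@[.026,0,0,1])[2])
E
```

```text
t: 14.65
position: [0.6317, -0.0138, 0.1716]
tool_rot: [-0.017, 0.981, 0.097, 0.169]
force: [-6.6, -1.2, -7.1]
opening: 0.548
73.744876537974 [np.float64(0.6743), np.float64(0.6727), np.float64(0.6425)] 0.003659147927144859
```

```bash
python3 - <<'E'
from h import *
A=Tnow();Bt=np.load("bt2.npy");Tb=A@np.linalg.inv(Bt)
th0=75.5
Bt=np.linalg.inv(lean(th0,-.1369,0,.0015,F=.6725))@A;np.save("bt3.npy",Bt)
for a,b,c in((75.5,78,80.5),(80.5,83,85.5),(85.5,88,90)):
    P=[lean(t,-.1369,0,.0015,F=.6725)@Bt for t in(a,b,c)]
    print(a,c);show(P[0],P[1]);show(P[0],P[2])
E
```

```text
75.5 80.5
[-0.0, 2.5, -0.0, -0.27, -0.0, 0.05]
[-0.0, 5.0, -0.0, -0.57, -0.0, 0.13]
80.5 85.5
[-0.0, 2.5, -0.0, -0.31, -0.0, 0.08]
[-0.0, 5.0, -0.0, -0.62, -0.0, 0.2]
85.5 90
[-0.0, 2.5, -0.0, -0.32, -0.0, 0.12]
[-0.0, 4.5, -0.0, -0.58, -0.0, 0.24]
```

```bash
python3 -m jog '[[[0,2.5,0,-0.27,0,0.05,0.2],[0,5,0,-0.57,0,0.13,0.2],[0,5,0,-0.57,0,0.13,0.2]]]'
```

```text
t: 14.95
position: [0.6266, -0.0149, 0.1683]
tool_rot: [-0.021, 0.972, 0.097, 0.213]
force: [-8.8, -1.2, -9.8]
opening: 0.552
```

```bash
python3 -m jog '[[[0,2.5,0,-0.36,0,0.05,0.2],[0,5,0,-0.7,0,0.15,0.2],[0,5,0,-0.7,0,0.15,0.2]]]'; python3 - <<'E'
from h import *
from cell import sensors
A=Tnow();Bt=np.load("bt3.npy");Tb=A@np.linalg.inv(Bt);n=np.array([np.cos(YB),np.sin(YB),0])
print(np.degrees(np.arcsin(Tb[2,2])),[((Tb@[x,0,z,1])[:3]@n).round(4) for x,z in((.016,.148),(.026,.108),(.026,0))],(Tb@[.026,0,0,1])[2],sensors.observe()["qpos"].round(2))
E
```

```text
t: 15.25
position: [0.6219, -0.0157, 0.1646]
tool_rot: [-0.025, 0.962, 0.096, 0.255]
force: [-7.0, 0.4, -8.2]
opening: 0.552
85.66545203988268 [np.float64(0.6654), np.float64(0.6723), np.float64(0.6642)] 0.005152740563479153 [ 0.37  0.42 -0.49  2.12  0.72  0.17 -2.09]
```

q6 is at its limit with the bottle at about 86°. I lower it onto the mat, then loosen the grip so it can turn upright between the pads.

```bash
python3 -m jog '[[[0,0,0,-0.06,0,0.06,0.2],[0,0,0,-0.1,0,0.12,0.2]]]'; python3 -m jog '[[[0,0,0,-0.05,0,0.087,0.2],[0,0,0,-0.05,0,0.087,0.2]]]'
```

```text
t: 15.45
position: [0.6221, -0.016, 0.1637]
tool_rot: [-0.025, 0.962, 0.095, 0.255]
force: [-11.6, -0.7, 3.0]
opening: 0.551
t: 15.65
position: [0.6223, -0.0161, 0.1627]
tool_rot: [-0.025, 0.962, 0.095, 0.255]
force: [-9.3, -0.5, -0.7]
opening: 0.552
```

```bash
python3 -m jog '[[[0,0,0,-0.09,0,0.067,0.2],[0,0,0,-0.09,0,0.067,0.2]]]'; python3 -m jog '[[[0,0,0,-0.05,0,0.087,0.2],[0,0,0,-0.05,0,0.087,0.2]]]'
```

```text
t: 15.85
position: [0.6222, -0.0161, 0.1619]
tool_rot: [-0.025, 0.962, 0.095, 0.256]
force: [-6.1, -1.3, -2.5]
opening: 0.551
t: 16.05
position: [0.6223, -0.0161, 0.1614]
tool_rot: [-0.025, 0.962, 0.095, 0.256]
force: [-10.7, -2.4, 7.0]
opening: 0.552
```

```bash
python3 -m jog '[[[0,0,0,0,0,0,0.2],[0,0,0,0,0,0,0.2]]]' 10; python3 -m jog '[[[0,0,0,0,0,0,0.2],[0,0,0,0,0,0,0.2]]]' 6;  python3 -m jog '[[[0,0,0,0,0,0,0.2],[0,0,0,0,0,0,0.2]]]' 4
```

```text
t: 16.25
position: [0.6223, -0.0161, 0.1614]
tool_rot: [-0.025, 0.962, 0.095, 0.256]
force: [-11.7, -0.9, 7.2]
opening: 0.553
t: 16.45
position: [0.6225, -0.0161, 0.1614]
tool_rot: [-0.025, 0.962, 0.095, 0.256]
force: [-7.7, -1.7, 3.1]
opening: 0.552
t: 16.65
position: [0.6226, -0.016, 0.1614]
tool_rot: [-0.025, 0.962, 0.095, 0.256]
force: [-6.3, -1.4, 1.4]
opening: 0.553
```

```bash
python3 - <<'E'
from h import *
import cv2
from cell import cams
for nm in("scene","top"):
    c=cams.camera(nm);u=c["pixels"][120:320,250:490] if nm=="scene" else c["pixels"][80:230,250:450]
    cv2.imwrite(f"pics/{nm}7.png",cv2.resize(u,None,fx=3,fy=3));np.savez(f"pics/{nm}7.npz",**c)
E
```

```text
(no output)
```

View pics/scene7.png

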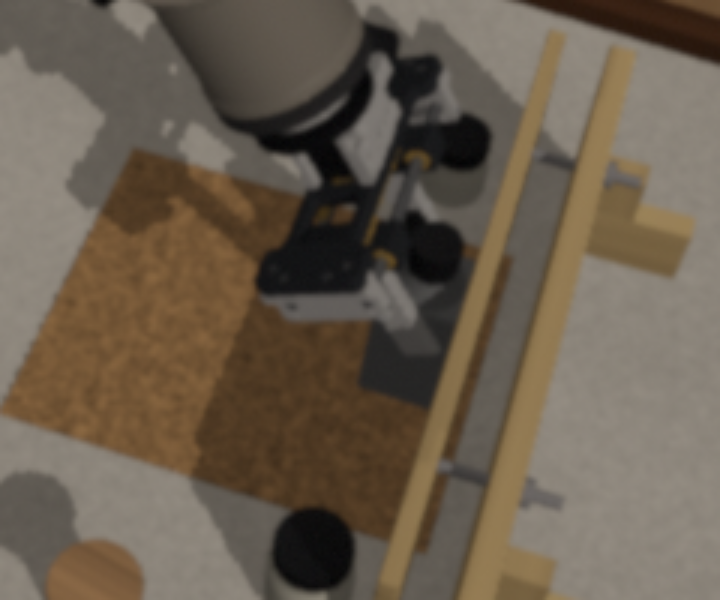

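View pics/top7.png

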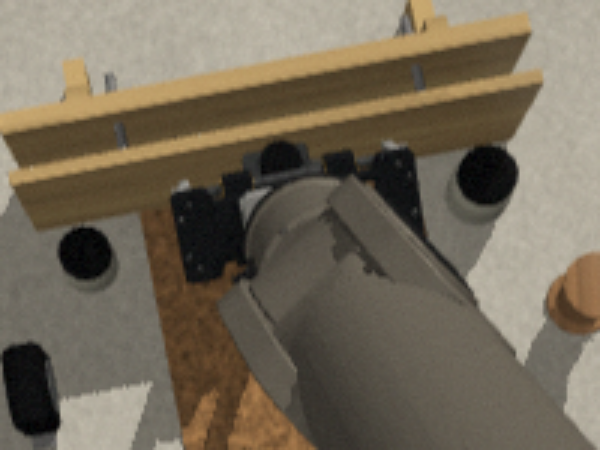

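```bash
python3 - <<'E'
from h import *
n=np.array([np.cos(YB),np.sin(YB),0]);tt=np.array([-n[1],n[0],0])
for nm in("scene","top"):
    c=dict(np.load(f"pics/{nm}7.npz"));P=cloud(c)
    s,t=P@n,P@tt
    m=(P[...,2]>.142)&(P[...,2]<.158)&(s>.61)&(s<.67)&(abs(t+.137)<.03)&(c["pixels"].max(-1)<45)
    p=P[m];print(nm,m.sum())
    if m.sum()>20:
        print("cap n,t range",np.percentile(p@n,[3,50,97]).round(4),np.percentile(p@tt,[3,50,97]).round(4),np.median(p[:,2]))
        A=np.c_[p@n,p@tt,np.ones(len(p))];print("slope",np.linalg.lstsq(A,p[:,2],rcond=None)[0].round(3))
    # body robot-side flat face below the grip & facing
    m=(P[...,2]>.015)&(P[...,2]<.07)&(s>.60)&(s<.66)&(abs(t+.137)<.03)
    p=P[m];print("body",m.sum())
    if m.sum()>30: print(np.polyfit(p[:,2],p@n,1),np.percentile(p@tt,[3,97]),(p@n).mean())
    m=(P[...,2]>.03)&(P[...,2]<.12)&(s>.664)&(s<.685)&(abs(t+.13)<.15); p=P[m]; print("facing",m.sum(),np.median(p@n) if m.sum() else 0)
E
```

```text
scene 233
cap n,t range [0.6334 0.6467 0.6597] [-0.1538 -0.1425 -0.1259] 0.15185696843177887
slope [-0.021  0.129  0.183]
body 314
[-0.03762055  0.64036035] [-0.16556467 -0.16205025] 0.6387731381611582
facing 250 0.6691220186687887
top 122
cap n,t range [0.6368 0.6461 0.6584] [-0.1508 -0.1364 -0.1222] 0.1516974834012298
slope [-0.02  -0.016  0.162]
body 0
facing 985 0.6693789604369815
```

The cap-top plane is tilted by about 0.02 rad and sits at height 0.152. Its centre is about 25 mm in front of the facing, so the bottle is upright and flat. I firm the grip and press home.

```bash
python3 -m jog '[[[0,0,0,0,0,0,0.2],[0,0,0,0,0,0,0.2]]]' 14; python3 -m jog '[[[0,0,0,0.04,0,0.025,0.2],[0,0,0,0.04,0,0.025,0.2],[0,0,0,0.04,0,0.025,0.2]]]'
```

```text
t: 16.95
position: [0.6226, -0.016, 0.1614]
tool_rot: [-0.025, 0.962, 0.095, 0.256]
force: [-6.9, -1.3, 1.7]
opening: 0.553
t: 17.25
position: [0.6228, -0.016, 0.1614]
tool_rot: [-0.025, 0.962, 0.095, 0.256]
force: [-13.3, -1.9, 7.7]
opening: 0.555
```

```bash
python3 -m jog '[[[0,0,0,-0.03,0,-0.02,0.2],[0,0,0,-0.03,0,-0.02,0.2]]]'; python3 -m jog '[[[0,0,0,0,0,0,0.2],[0,0,0,0,0,0,0.2]]]'; python3 -m jog '[[[0,0,0,0,0,0,0.2],[0,0,0,0,0,0,0.2],[0,0,0,0,0,0,0.2]]]'
```

```text
t: 17.45
position: [0.6227, -0.016, 0.1614]
tool_rot: [-0.025, 0.962, 0.095, 0.256]
force: [-6.6, -1.1, 1.8]
opening: 0.553
t: 17.65
position: [0.6227, -0.016, 0.1613]
tool_rot: [-0.025, 0.962, 0.095, 0.256]
force: [-6.3, -0.6, 3.5]
opening: 0.556
t: 17.95
position: [0.6227, -0.0161, 0.1614]
tool_rot: [-0.025, 0.962, 0.095, 0.256]
force: [-5.9, -0.6, 2.4]
opening: 0.556
```

```bash
python3 -m jog '[[[0,0,0,0.015,0,0.008,0.2],[0,0,0,0.015,0,0.008,0.2]]]'; python3 -m jog '[[[0,0,0,0,0,0,0.2],[0,0,0,0,0,0,0.2],[0,0,0,0,0,0,0.2],[0,0,0,0,0,0,0.2],[0,0,0,0,0,0,0.2]]]'
```

```text
t: 18.15
position: [0.6227, -0.0161, 0.1614]
tool_rot: [-0.025, 0.962, 0.095, 0.256]
force: [-8.6, -2.1, 4.7]
opening: 0.555
t: 18.65
position: [0.6227, -0.016, 0.1614]
tool_rot: [-0.025, 0.962, 0.095, 0.256]
force: [-8.9, -0.8, 5.3]
opening: 0.556
```

Held at about 8.8 N for 0.6 s. Now I ease the grip, open and withdraw along the tool axis.

```bash
python3 -m jog '[[[0,0,0,0,0,0,0.5],[0,0,0,0,0,0,0.58]]]' 4; python3 -m jog '[[[0,0,0,0,0,0,0.65],[0,0,0,0,0,0,0.8],[0,0,0,0,0,0,1],[0,0,0,0,0,0,1],[0,0,0,0,0,0,1]]]'; python3 -m jog '[[[0,0,0,0,0,-1.5,1],[0,0,0,0,0,-4,1],[0,0,0,0,0,-7,1],[0,0,0,0,0,-11,1],[0,0,0,0,0,-15,1]]]';python3 - <<'E'
from h import *
import cv2
from cell import cams
for nm in("scene","top"):
    c=cams.camera(nm);u=c["pixels"][120:340,250:490] if nm=="scene" else c["pixels"][80:230,250:450]
    cv2.imwrite(f"pics/{nm}8.png",cv2.resize(u,None,fx=2.7,fy=2.7));np.savez(f"pics/{nm}8.npz",**c)
E
```

```text
t: 18.85
position: [0.6233, -0.0157, 0.1617]
tool_rot: [-0.025, 0.961, 0.096, 0.257]
force: [0.7, 0.2, 1.1]
opening: 0.576
t: 19.35
position: [0.6222, -0.0159, 0.161]
tool_rot: [-0.026, 0.962, 0.096, 0.256]
force: [-0.2, 0.6, 0.1]
opening: 0.953
t: 19.85
position: [0.5603, -0.0301, 0.2731]
tool_rot: [-0.026, 0.961, 0.094, 0.257]
force: [0.0, -1.2, 0.9]
opening: 0.998
```

View pics/scene8.png

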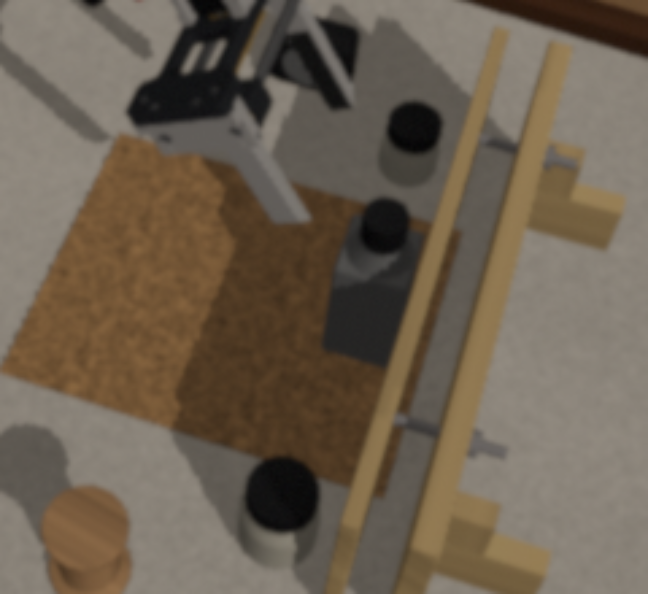

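View pics/top8.png

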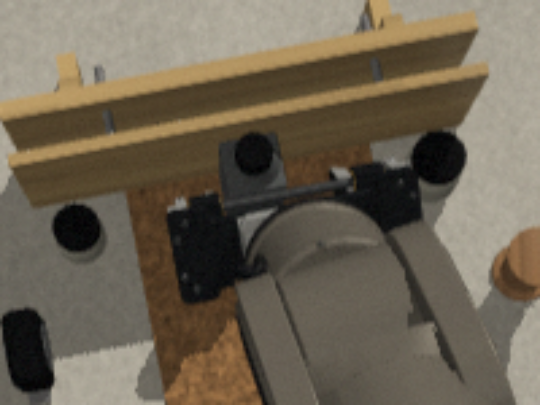

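```bash
python3 - <<'E'
from h import *
n=np.array([np.cos(YB),np.sin(YB),0]);tt=np.array([-n[1],n[0],0])
for nm in("scene","top"):
    c=dict(np.load(f"pics/{nm}8.npz"));P=cloud(c)
    s,t=P@n,P@tt
    m=(P[...,2]>.142)&(P[...,2]<.158)&(s>.61)&(s<.667)&(abs(t+.137)<.03)&(c["pixels"].max(-1)<45)
    p=P[m];print(nm,m.sum())
    if m.sum()>20:
        print("cap n,t",np.percentile(p@n,[3,50,97]).round(4),np.percentile(p@tt,[3,50,97]).round(4),np.median(p[:,2]))
        A=np.c_[p@n,p@tt,np.ones(len(p))];print("slope",np.linalg.lstsq(A,p[:,2],rcond=None)[0].round(3))
    m=(P[...,2]>.015)&(P[...,2]<.10)&(s>.605)&(s<.625)&(abs(t+.137)<.024)
    p=P[m];print("front face",m.sum())
    if m.sum()>30:
        A=np.c_[p[:,2],p@tt,np.ones(len(p))];print(np.linalg.lstsq(A,p@n,rcond=None)[0].round(3),(p@n).mean())
    m=(P[...,2]>.015)&(P[...,2]<.10)&(s>.60)&(s<.67)&(t<-.15)&(t>-.175)
    p=P[m];print("side",m.sum())
    if m.sum()>30:
        A=np.c_[p[:,2],p@n,np.ones(len(p))];print(np.linalg.lstsq(A,p@tt,rcond=None)[0].round(3))
    for lab,xy in(("a",(.612,.15)),("b",(.672,-.178)),("spool",(.582,-.265)),("tape",(.50,.195))):
        out=[]
        for k in(0,8):
            d=dict(np.load(f"pics/{nm}{k}.npz"));Q=cloud(d);m=(Q[...,2]>.045)&(np.hypot(Q[...,0]-xy[0],Q[...,1]-xy[1])<.05)&(Q@n<.66)
            out+=[np.median(Q[m],0).round(3).tolist()]
        print(lab,out)
E
```

```text
scene 235
cap n,t [0.6284 0.6417 0.6555] [-0.1539 -0.1422 -0.1267] 0.15086883924613304
slope [-0.014  0.147  0.18 ]
front face 1
side 662
[ 0.001  0.009 -0.169]
a [[0.616, 0.146, 0.058], [0.617, 0.146, 0.058]]
b [[0.679, -0.185, 0.07], [0.679, -0.185, 0.07]]
spool [[0.584, -0.267, 0.07], [0.584, -0.267, 0.07]]
tape [[0.507, 0.188, 0.06], [0.526, 0.196, 0.06]]
top 159
cap n,t [0.6246 0.6383 0.6528] [-0.1502 -0.1363 -0.1225] 0.15080102470182566
slope [ 0.055 -0.026  0.112]
front face 22
side 34
[ 0.118 -0.274  0.006]
a [[0.611, 0.151, 0.058], [0.611, 0.151, 0.058]]
b [[0.671, -0.178, 0.07], [0.672, -0.178, 0.07]]
spool [[0.58, -0.264, 0.07], [0.58, -0.264, 0.07]]
tape [[0.499, 0.195, 0.061], [0.499, 0.195, 0.06]]
```

After release the cap centre moved back 5–7 mm, so the bottle had still been slightly tipped during the press and righted itself. It now stands upright about 4 mm off the facing (top crop px (254,153)), and the bystanders have not moved. I'll mend this by pushing the bottle low at its centre with closed fingers until its side is flat on the board, then pressing 8 N.

```bash
python3 - <<'E'
from h import *
n=np.array([np.cos(YB),np.sin(YB),0]);tt=np.array([-n[1],n[0],0])
def push(nc,z,a,t=-.138):
    T=np.eye(4);T[:3,:3]=Rtool(YB,a);T[:3,3]=nc*n+t*tt+np.array([0,0,z])-.097*T[:3,2]-.008*T[:3,0];return T
A=Tnow();M=push(.575,.10,20);B=push(.575,.032,20);C=push(.60,.032,20)
print(A[:3,3]@n,M[:3,3],B[:3,3])
show(A,M);show(M,B);show(B,C)
E
```

```text
0.5435197772143714 [ 0.55098936 -0.03062952  0.18841402] [ 0.55098936 -0.03062952  0.12041402]
[0.26, -10.13, -0.33, -5.13, -0.41, 7.0]
[-0.0, 0.0, 0.0, -2.33, 0.0, 6.39]
[-0.0, 0.0, 0.0, 2.35, 0.0, 0.86]
```

```bash
python3 -m jog '[[[0,-3,0,-1.5,-0.1,1,0],[0,-6,-0.1,-3,-0.2,3,0],[0.2,-10.1,-0.3,-4.5,-0.4,5,0],[0.26,-10.1,-0.33,-5.1,-0.41,7,0],[0.26,-10.1,-0.33,-5.1,-0.41,7,0]]]' 10; python3 -m jog '[[[0,0,0,-0.8,0,2.1,0],[0,0,0,-1.6,0,4.2,0],[0,0,0,-2.33,0,6.39,0],[0,0,0,-2.33,0,6.39,0],[0,0,0,-2.33,0,6.39,0]]]'; cat >> h.py <<'E'
n3=np.array([np.cos(YB),np.sin(YB),0]);t3=np.array([-n3[1],n3[0],0])
def push(nc,z,a,t=-.138):
    T=np.eye(4);T[:3,:3]=Rtool(YB,a);T[:3,3]=nc*n3+t*t3+np.array([0,0,z])-.097*T[:3,2]-.008*T[:3,0];return T
E
python3 - <<'E'
from h import *
from cell import sensors
A=Tnow();show(A,push(.575,.032,20));show(A,push(.605,.032,20));print(sensors.observe()["qpos"].round(2))
E
```

```text
t: 20.45
position: [0.5507, -0.0271, 0.1835]
tool_rot: [-0.019, 0.98, 0.1, 0.17]
force: [0.2, 0.6, 0.1]
opening: 0.614
t: 20.95
position: [0.5513, -0.0274, 0.119]
tool_rot: [-0.019, 0.98, 0.099, 0.172]
force: [-0.4, 0.3, -0.2]
opening: 0.185
[-0.22, 0.09, 0.24, -0.04, 0.31, -0.17]
[-0.22, 0.09, 0.24, 2.78, 0.33, 0.86]
[ 0.51  0.46 -0.64  2.19  0.78  0.3  -2.12]
```

Reachable, with q6 at 0.30. I finish closing while advancing, then take a look.

```bash
python3 -m jog '[[[-0.2,0.1,0.2,0,0.3,-0.1,0],[-0.2,0.1,0.2,0.8,0.32,0.15,0],[-0.2,0.1,0.2,1.6,0.33,0.45,0],[-0.2,0.1,0.2,2.3,0.33,0.7,0],[-0.2,0.1,0.2,2.3,0.33,0.7,0]]]'; python3 - <<'E'
from h import *
import cv2
from cell import cams
A=Tnow();show(A,push(.605,.032,20))
for nm in("scene","top"):
    c=cams.camera(nm);u=c["pixels"][120:340,250:490] if nm=="scene" else c["pixels"][80:230,250:450]
    cv2.imwrite(f"pics/{nm}9.png",cv2.resize(u,None,fx=2.7,fy=2.7))
E
```

```text
t: 21.45
position: [0.5765, -0.0261, 0.1198]
tool_rot: [-0.017, 0.98, 0.097, 0.173]
force: [-0.6, 0.4, -0.4]
opening: 0.005
[-0.03, -0.06, -0.03, 0.41, -0.05, 0.08]
```

View pics/scene9.png

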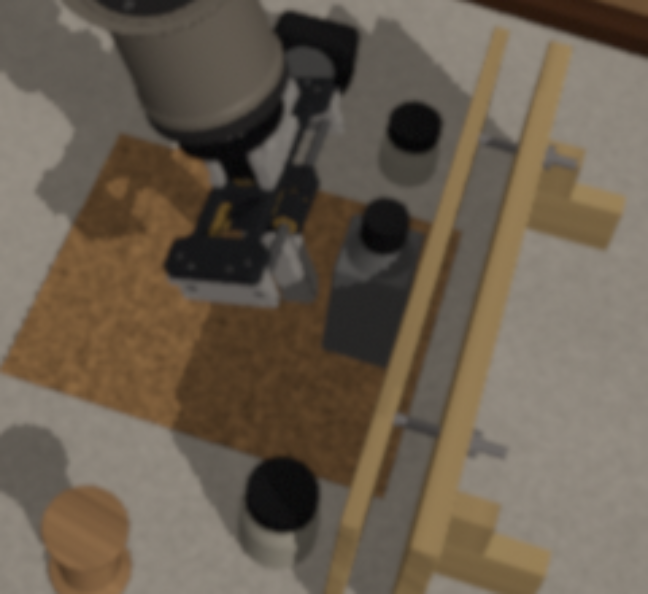

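The closed fingertips are at crop px (305,290), just in front of the bottle's face at px (325,330). I advance horizontally.

```bash
python3 -m jog '[[[0,0,0,0.3,0,0.1,0],[0,0,0,0.6,0,0.22,0]]]'; python3 -m jog '[[[0,0,0,0.19,0,0.07,0],[0,0,0,0.19,0,0.07,0]]]';python3 -m jog '[[[0,0,0,0.19,0,0.07,0],[0,0,0,0.19,0,0.07,0]]]';python3 -m jog '[[[0,0,0,0.19,0,0.07,0],[0,0,0,0.19,0,0.07,0]]]'
```

```text
t: 21.75
position: [0.5815, -0.0251, 0.1194]
tool_rot: [-0.017, 0.98, 0.097, 0.173]
force: [-0.0, -0.2, -0.3]
opening: 0.004
t: 21.95
position: [0.5837, -0.0246, 0.1195]
tool_rot: [-0.017, 0.98, 0.097, 0.173]
force: [-0.3, 0.2, -0.0]
opening: 0.007
t: 22.15
position: [0.5856, -0.0243, 0.1194]
tool_rot: [-0.017, 0.98, 0.097, 0.173]
force: [-0.3, -0.2, 0.9]
opening: 0.005
t: 22.35
position: [0.5876, -0.0239, 0.1195]
tool_rot: [-0.017, 0.98, 0.097, 0.173]
force: [0.1, 0.2, 0.8]
opening: 0.003
```

```bash
python3 -m jog '[[[0,0,0,0.14,0,0.05,0],[0,0,0,0.14,0,0.05,0]]]'; python3 -m jog '[[[0,0,0,0.14,0,0.05,0],[0,0,0,0.14,0,0.05,0]]]';python3 -m jog '[[[0,0,0,0.14,0,0.05,0],[0,0,0,0.14,0,0.05,0]]]'
```

```text
t: 22.55
position: [0.5889, -0.0236, 0.1194]
tool_rot: [-0.017, 0.98, 0.097, 0.173]
force: [-0.2, -0.5, -0.2]
opening: 0.006
t: 22.75
position: [0.5902, -0.0234, 0.1193]
tool_rot: [-0.017, 0.98, 0.097, 0.173]
force: [-2.6, -0.8, 1.4]
opening: 0.006
t: 22.95
position: [0.5918, -0.0231, 0.1194]
tool_rot: [-0.017, 0.98, 0.097, 0.173]
force: [-2.2, -0.6, 0.2]
opening: 0.003
```

Sliding at about 2.3 N, which is the mat friction. I continue in 1 mm steps until the board is felt.

```bash
python3 -m jog '[[[0,0,0,0.1,0,0.035,0],[0,0,0,0.1,0,0.035,0]]]'; python3 -m jog '[[[0,0,0,0.1,0,0.035,0],[0,0,0,0.1,0,0.035,0]]]'
```

```text
t: 23.15
position: [0.5929, -0.0229, 0.1194]
tool_rot: [-0.017, 0.98, 0.097, 0.173]
force: [-2.6, 0.1, 0.4]
opening: 0.003
t: 23.35
position: [0.5933, -0.0228, 0.1192]
tool_rot: [-0.017, 0.98, 0.097, 0.172]
force: [-8.0, -1.2, 4.4]
opening: 0.006
```

```bash
python3 -m jog '[[[0,0,0,0.02,0,0.007,0],[0,0,0,0.02,0,0.007,0]]]'; python3 -m jog '[[[0,0,0,0,0,0,0],[0,0,0,0,0,0,0],[0,0,0,0,0,0,0]]]'
```

```text
t: 23.55
position: [0.5934, -0.0228, 0.1192]
tool_rot: [-0.017, 0.98, 0.097, 0.172]
force: [-9.2, -2.8, 4.3]
opening: 0.006
t: 23.85
position: [0.5934, -0.0228, 0.1192]
tool_rot: [-0.017, 0.98, 0.097, 0.172]
force: [-8.8, -1.4, 4.4]
opening: 0.009
```

```bash
python3 -m jog '[[[0,0,0,0,0,0,0],[0,0,0,0,0,0,0],[0,0,0,0,0,0,0]]]'; python3 - <<'E'
from h import *
import cv2
from cell import cams
for nm in("scene","top"):
    c=cams.camera(nm);P=cloud(c);s,t=P@n3,P@t3
    m=(P[...,2]>.142)&(P[...,2]<.158)&(s>.61)&(s<.672)&(abs(t+.137)<.03)&(c["pixels"].max(-1)<45)
    p=P[m];print(nm,m.sum(),np.percentile(p@n3,[3,50,97]).round(4),np.median(p@t3),np.median(p[:,2]))
    m=(P[...,2]>.015)&(P[...,2]<.10)&(s>.60)&(s<.67)&(t<-.15)&(t>-.175);p=P[m]
    if m.sum()>100: print(np.linalg.lstsq(np.c_[p[:,2],p@n3,np.ones(len(p))],p@t3,rcond=None)[0].round(3))
E
```

```text
t: 24.15
position: [0.5934, -0.0228, 0.1192]
tool_rot: [-0.017, 0.98, 0.097, 0.172]
force: [-8.9, -1.7, 4.8]
opening: 0.006
scene 239 [0.6321 0.6455 0.6586] -0.14255260761647115 0.15116559933350193
[-0.003 -0.136 -0.075]
top 157 [0.6284 0.6417 0.6565] -0.13632210367458436 0.15123510590442302
```

```bash
python3 -m jog '[[[0,0,0,-0.3,0,-0.1,0],[0,0,0,-1,0,-0.4,0],[0,0,0,-2.5,0,-1,0],[0,0,0,-4,0,-3,0],[0,0,0,-5,0,-6,0]]]';python3 -m jog '[[[0,0,0,0,0,-4,0],[0,0,0,0,0,-8,0],[0,0,0,0,0,-12,0],[0,0,0,0,0,-12,0],[0,0,0,0,0,-12,0]]]'; python3 - <<'E'
from h import *
import cv2
from cell import cams,sensors
for nm in("scene","top"):
    c=cams.camera(nm);P=cloud(c);s,t=P@n3,P@t3;np.savez(f"pics/{nm}10.npz",**c)
    u=c["pixels"][120:340,250:490] if nm=="scene" else c["pixels"][80:230,250:450]
    cv2.imwrite(f"pics/{nm}10.png",cv2.resize(u,None,fx=2.7,fy=2.7))
    m=(P[...,2]>.142)&(P[...,2]<.158)&(s>.61)&(s<.672)&(abs(t+.137)<.03)&(c["pixels"].max(-1)<45)
    p=P[m];print(nm,m.sum(),np.percentile(p@n3,[3,50,97]).round(4),np.median(p@t3),np.median(p[:,2]))
    for src in([8,10] if nm=="scene" else []):
        d=dict(np.load(f"pics/scene{src}.npz"));Q=cloud(d);s,t=Q@n3,Q@t3
        m=(Q[...,2]>.015)&(Q[...,2]<.10)&(s>.60)&(s<.665)&(t<-.155)&(t>-.175);p=Q[m]
        print(src,m.sum(),np.linalg.lstsq(np.c_[p[:,2],p@n3,np.ones(len(p))],p@t3,rcond=None)[0].round(3),np.percentile(p@n3,[2,98]))
print(sensors.observe()["force"])
E
```

```text
t: 24.75
position: [0.5262, -0.0355, 0.158]
tool_rot: [-0.018, 0.98, 0.097, 0.172]
force: [0.7, -1.2, 1.2]
opening: 0.008
t: 25.25
position: [0.4877, -0.0446, 0.2732]
tool_rot: [-0.015, 0.98, 0.096, 0.174]
force: [0.2, -0.9, -0.5]
opening: 0.006
scene 232 [0.6317 0.6456 0.6585] -0.14222963549413062 0.15117453579169282
8 616 [-0.001 -0.008 -0.159] [0.61725933 0.66399526]
10 570 [ 0.001 -0.003 -0.162] [0.62093862 0.66411425]
top 159 [0.6284 0.6417 0.6566] -0.13581414303146655 0.15077445927230593
[ 0.21206022  0.67445063 -0.25755457]
```

View pics/top10.png

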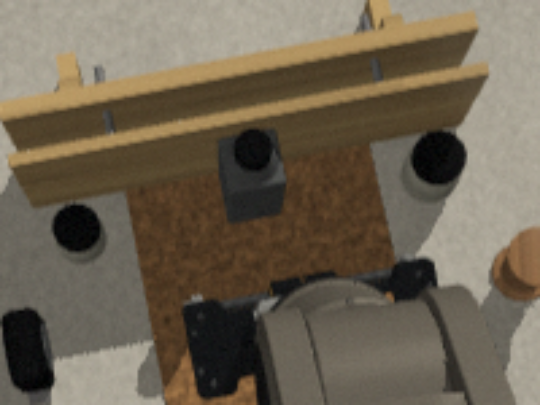

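View pics/scene10.png

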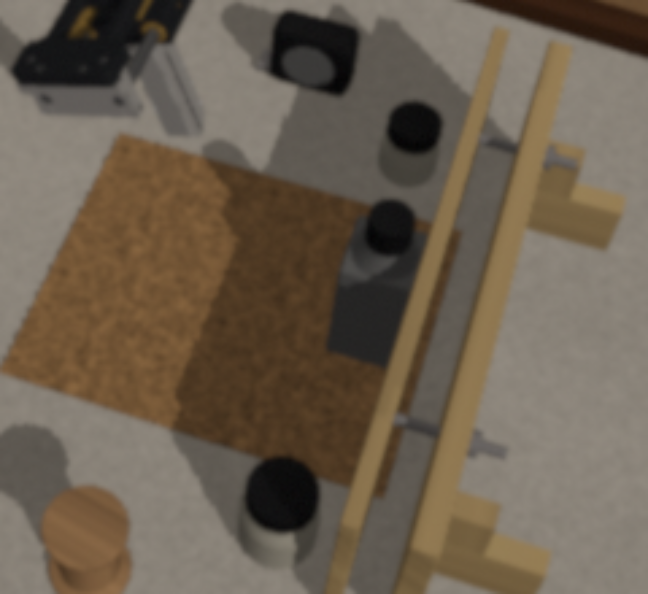

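Both views show the bottle standing flat against the facing (top px (255,175), scene px (385,290)), the hand clear of everything, and the jars where they were. I hand in.

```bash
python3 -c "
from cell import order
print(order.finish_job())"
```

```text
the job is handed in; nothing more can be done
None
```

The job is handed in. The bottle stands upright on the mat, flat against the board, and the gripper is clear of it. No verdict is reported, so what follows rests on my own checks.

**What I did**
- I gripped the bottle at about 72 mm from the base, tipped it to 44°, and leaned the cap on the board with 4 to 8 N.
- I let it lean on its own there, because a wrist joint was at its range limit, and regripped at about 90 mm from the base.
- I slid the top up the board to about 86°, lowered the bottle onto the mat, and loosened the grip so it turned towards upright.
- I pressed it home with about 9 N for 0.6 s and let go.

**Press repeated:** After the first release the cap sat about 5 mm back from the board, so the bottle had still been slightly tipped in that press. I then slid it flat with the closed fingers pushing low, and pressed again with about 9 N at the wrist for about 0.9 s.

**Last checks**
- The cap top is level at 0.151 m.
- The bottle is parallel to the board within about 0.01 rad, and its axis is about 26 mm in front of the facing, give or take 3 mm. It did not move when I backed off.
- After the first release, the two jars, spool and tape measure were where they started in the top view; I did not re-measure them after the second press. The scene view put the tape measure about 20 mm away, most likely because the gripper was in front of it.
- The run took about 25 s.

**Disagreements and weak points**
- The two cameras differ by about 4 mm on the cap position.
- Several times during the slide the wrist force read about zero for 0.2 to 0.4 s, so contact may not have been truly continuous.
- The highest wrist reading was about 13 N, which includes some mat friction.

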